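# Set up the sweets corner of the coffee counter

## Robot

A 7-joint arm with a two-finger parallel gripper is mounted at the origin on the work surface. World frame = base frame: x ahead of the robot, y to its left, z up, the work surface at z = 0. Lengths are in m, angles in rad, forces in N, time in s.
With the tool pointing down it reaches from about 0.425 to 0.875 m from the base axis. Payload 4.7 kg.
Tool frame: the origin (TCP) lies on the centre line of the jaws, within the pads' length; the fingertips stand 19 mm ahead of it and the grasp point (between the pads) is the TCP (ctrl.nose_length is the distance from the TCP to the fingertips, in m); z points along the fingers, x is the direction in which the jaws open and shut, and the axes are right-handed (so a half turn about z gives the same grasp; the last joint's range is limited). The gripper opens to 87 mm and grips with 3 to 60 N. Pads are 19 mm wide; open, the fingers measure 117 mm over their backs; the gripper's body (75 mm by 190 mm) begins 51 mm behind the grasp point.
Start: joints at [1.282, 0.321, -0.07, 1.45, 0.023, 1.371, -0.057], TCP at [0.194, -0.62, 0.242] pointing down, gripper open.
Joint ranges: [-2.86, 2.86], [-0.3, 2.09], [-1.38, 1.24], [0.06, 2.45], [-1.56, 4.7], [0.09, 2.05], [-2.69, 2.69]. Speed limits (rad/s): [2.57, 2.57, 3.14, 3.14, 3.14, 3.14, 3.14].

## Interface

Orientations are given as a rotation vector (axis times angle).
In Python, from bench import ctrl gives the robot as it stands. The module is installed in compiled form; this text tells all that it offers.
- The arm moves only by the shell command python3 -m crank 'ROWS' [OPENING] [FORCE]. ROWS is a JSON object of lists of equal length, an entry for each row: "dp": the shift along the tool's x, y, z in cm, a list of three; "delta_rot": the turn, a rotation vector about the tool's x, y, z in rad, a list of three. In form: {"dp": [[x, y, z], ...], "delta_rot": [[rx, ry, rz], ...]}. A call has exactly 8 rows; each row shifts and turns the commanded pose from where the row before left it, along the tool's axes as they then stand; what a row does not reach is not made up. A row lasts 1/10 s, in which the tool goes at most 50 mm and 8.59 degrees, less where a joint would pass 70% of its speed; a pose out of reach is approached as far as the arm can. A call with a gripper value outside its range is refused whole. OPENING is the finger opening in cm, from 0 to 8.7, set as the call begins (- or left out, the last holds). The fingers move at their own pace and stop on an object; FORCE is the grip in N (left out, the last holds). Time passes only in rows, so rows that do not move let the fingers close, or fill a call up. It gives the time, the measured TCP pose, the force and the opening at its end, in the units of the state.
- ctrl.get_state(): the state, without advancing time (a new reading comes with each control period).
- ctrl.get_image(name): name is "scene" or "side" or "wrist"; returns the picture (384x512x3 uint8, blue, green, red); there is no depth.
- ctrl.camera_info(name): a dict with "camera_matrix" (3x3 intrinsics, pixels), "D" ([k1, k2, p1, p2, k3] as OpenCV has them; the pictures are not rectified), "xyz" and "orientation" of the camera in the world. Camera axes: x right, y down, z forward; pixel columns grow to the right and rows downward; lengths in m; the calibration is good to about 2 mm. A picture is of the moment at which its call begins: read the wrist's pose just before it. camera_info takes no time and is no camera call; for the wrist camera it gives the pose at the moment of the call.
- ctrl.close_job(): hands the job in, once; it reports no verdict.
The state is a dict: "time": time; "joint_positions": joint angles; "qd": joint speeds; "joint_torque": joint torques, N m; "position": TCP position; "tool_rot": TCP orientation; "ft_force": force on the tool from outside, world axes, zero at the start; "torque": the same for the moment, N m; "grip_width": opening from 0.0 (shut) to 1.0 (fully open).
Only numpy, scipy, OpenCV 4.12 (cv2) and the standard library are available. Lean on these libraries where they do the work, as an engineer would, in place of code of your own. Each camera call takes 0.05 s, during which the arm holds its last target.

## Task

Get the sweets corner of the coffee counter ready for the guests: pour all the sweets from the filling cup into the white bowl and stand the empty cup back upright on its drip tray, and snap every clip-on sign fully home on the round rail, discs upright. All the sweets must end up in the bowl, and leave the mug and the jar alone.

Things in the scene. Friction and masses are not known exactly. Their poses are not given: they have to be found in the camera images.
- sign1: clip-on sign, 0.11 kg, 86 mm tall, upright on its feet; None if absent (3 to 5 present, all alike). Blank white disc, 40 mm across, 10 mm thick in x, centre 41 mm and top 61 mm above the origin, on a wooden block, 40 (x) by 60 (y) mm, 11 to 23 mm above the origin: 15 mm wide shoulders beside the disc. Origin: the point on the rail's axis when home (block on the bar); z up, y along the rail
- sign2: like sign1, None if absent. Below the block: two slippery sprung steel arms, 56 mm wide in y, mouth down; flared toes end in level feet 25 mm below the origin, 64 mm over all in x; the mouth narrows to 13 mm wide 10 mm below the origin
- sign3: like sign1, None if absent. It snaps on by a straight push down of about 15 N: the arms meet the bar with the origin about 21 mm above the bar's axis, and spread until home. Either face may look either way
- sign4: like sign1, None if absent. Pads either side of the disc can reach down to the shoulders
- sign5: like sign1, None if absent. All signs fit anywhere along the bar, side by side
- rail_mid (a point): middle of the axis of the sign rail (fixed; place and yaw vary): round level steel bar, 22 mm in diameter, along this point's y for 200 mm each way, axis 42 mm above the counter; a post at each end, 16 mm thick, 30 mm in x, top 62 mm above the counter; below it a wooden base, 90 mm wide, 450 mm long, top 30 mm below the bar's axis
- cup: dark steel filling cup, 0.16 kg, on the tray with the sweets in it. Origin: centre of its underside, z up. 55 mm high, 66 mm across at the foot, 96 mm at the rim, walls 4 mm, floor 5 mm. A round wooden handle, 16 mm in diameter, sticks out level along the cup's +y, 40 mm above the underside, ending 120 mm from the cup's axis
- cup_handle (a point): middle of the handle's free part, on the handle's axis, 85 mm along +y from the cup's axis and 40 mm above its underside; same axes as the cup
- bowl: white serving bowl, loose, 0.45 kg: origin at the centre of its underside, 55 mm high, 140 mm across at the rim, 63 mm at the foot, wall 5 mm, inner floor 6 mm above the origin
- tray: fixed steel drip tray with dark slots, 130 x 130 mm, 12 mm high, flat top; origin at the centre of its underside on the counter
- sweet1_center (a point): centre of a slippery glazed round sweet, 20 mm across, 12 g, in the cup at the start; None if absent (4 to 6 sweets are present)
- sweet2_center (a point): centre of a slippery glazed round sweet, 20 mm across, 12 g, in the cup at the start; None if absent (4 to 6 sweets are present)
- sweet3_center (a point): centre of a slippery glazed round sweet, 20 mm across, 12 g, in the cup at the start; None if absent (4 to 6 sweets are present)
- sweet4_center (a point): centre of a slippery glazed round sweet, 20 mm across, 12 g, in the cup at the start; None if absent (4 to 6 sweets are present)
- sweet5_center (a point): centre of a slippery glazed round sweet, 20 mm across, 12 g, in the cup at the start; None if absent (4 to 6 sweets are present)
- sweet6_center (a point): centre of a slippery glazed round sweet, 20 mm across, 12 g, in the cup at the start; None if absent (4 to 6 sweets are present)
- mug: bystander: white mug, 76 mm across, 75 mm high, origin under its centre; leave alone
- jar: bystander: white jar with black cap, 70 mm across, 110 mm high, origin under its centre; leave alone
Things that resemble listed ones, but are neither listed nor needed, are in the scene too. There is more than one size of the cup; the one meant has the size given above. Several things look just like the tray: the one meant starts farthest to the robot's right.

How it is judged:
On the way:
1. the cup is tipped over the bowl to pour (angle between cup's own z axis and vertical above 1 rad and horizontal distance between cup and bowl below 0.16 m and z of cup in the frame of bowl above 0.05 m), for 0.2 s.
At the end, for the whole second after the job is handed in: Signs: origin within 5 mm of the rail axis (4 mm above), 180 mm of its middle, tilt under 0.35. Sweets in the bowl, within 62 mm of its axis, 5 to 60 mm above its underside. Bowl upright (0.15) on the counter. Cup upright (0.12) on the tray. All at rest (x of sign1 in the frame of rail_mid between -0.005 and 0.005 m and z of sign1 in the frame of rail_mid between -0.005 and 0.004 m and y of sign1 in the frame of rail_mid between -0.18 and 0.18 m and angle between each of sign1, sign2, sign3, sign4, sign5's own z axis and vertical below 0.35 rad and linear speed of each of sign1, sign2, sign3, sign4, sign5 below 0.03 m/s and x of sign2 in the frame of rail_mid between -0.005 and 0.005 m and z of sign2 in the frame of rail_mid between -0.005 and 0.004 m and y of sign2 in the frame of rail_mid between -0.18 and 0.18 m and x of sign3 in the frame of rail_mid between -0.005 and 0.005 m and z of sign3 in the frame of rail_mid between -0.005 and 0.004 m and y of sign3 in the frame of rail_mid between -0.18 and 0.18 m and x of sign4 in the frame of rail_mid between -0.005 and 0.005 m and z of sign4 in the frame of rail_mid between -0.005 and 0.004 m and y of sign4 in the frame of rail_mid between -0.18 and 0.18 m and x of sign5 in the frame of rail_mid between -0.005 and 0.005 m and z of sign5 in the frame of rail_mid between -0.005 and 0.004 m and y of sign5 in the frame of rail_mid between -0.18 and 0.18 m and horizontal distance between each of sweet1_center, sweet2_center, sweet3_center, sweet4_center, sweet5_center, sweet6_center and bowl below 0.062 m and z of sweet1_center in the frame of bowl between 0.005 and 0.06 m and linear speed of each of sweet1, sweet2, sweet3, sweet4, sweet5, sweet6 below 0.08 m/s and z of sweet2_center in the frame of bowl between 0.005 and 0.06 m and z of sweet3_center in the frame of bowl between 0.005 and 0.06 m and z of sweet4_center in the frame of bowl between 0.005 and 0.06 m and z of sweet5_center in the frame of bowl between 0.005 and 0.06 m and z of sweet6_center in the frame of bowl between 0.005 and 0.06 m and angle between bowl's own z axis and vertical below 0.15 rad and height (world z) of bowl below 0.006 m and angle between cup's own z axis and vertical below 0.12 rad and z of cup in the frame of tray between 0.008 and 0.017 m and x of cup in the frame of tray between -0.055 and 0.055 m and y of cup in the frame of tray between -0.055 and 0.055 m and linear speed of cup below 0.02 m/s); the robot touches nothing.
It fails at once if the mug is moved more than 25 mm or tipped (distance of mug from where it was at the start of the episode above 0.025 m or angle between mug's own z axis and vertical above 0.4 rad).
It fails at once if the jar is moved more than 25 mm or tipped (distance of jar from where it was at the start of the episode above 0.025 m or angle between jar's own z axis and vertical above 0.4 rad).
Of sign1, sign2, sign3, sign4, sign5 only 3 to 5 are there at a start; the rules pass over those that are not, and their reading is None.
Of sweet1, sweet2, sweet3, sweet4, sweet5, sweet6 only 4 to 6 are there at a start; the rules pass over those that are not, and their reading is None.
At some moment in a run one of sign1, sign2, sign3, sign4, sign5, bowl may be knocked a few centimetres aside while the robot is not near it.
It also fails if it takes over 210 s, if anything falls off the work surface, if the arm or the gripper's body presses on something with over 40 N, if the wrist force passes 120 N, or if a joint passes its speed limit or range.

## Working session

There is one attempt and no reset: what is moved stays moved. The work goes in short steps, Python scripts to look and compute and a shell command to move; the robot and the scene stay as the last step left them, time stands still between calls to the robot, and variables do not carry over. Pictures are saved under pics/ and viewed, and the job is handed in when it is done.

```bash
mkdir -p pics; ls
python3 - <<'E'
from bench import ctrl
import cv2,json
s=ctrl.get_state(); print(s)
for n in ["scene","side","wrist"]:
    i=ctrl.get_image(n); cv2.imwrite(f"pics/{n}0.png",i); print(n,ctrl.camera_info(n))
print(ctrl.nose_length)
E
```

```text
pics
{'time': 0.0, 'joint_positions': array([ 1.28210951,  0.321823  , -0.07009621,  1.45169322,  0.02262179,
        1.37077482, -0.05689827]), 'qd': array([ 1.33841998e-03,  1.26716171e-03, -1.46232991e-03,  8.02370869e-04,
        4.75216200e-04,  1.57659880e-05, -6.27173801e-04]), 'joint_torque': array([-2.76991696e-04, -4.91295326e+01, -4.04038550e-01, -3.12532139e+01,
       -6.40063081e-02,  4.35277924e-02,  1.67556700e-04]), 'position': array([ 0.19361702, -0.61995026,  0.24045242]), 'tool_rot': array([-2.53026936e+00,  1.86032870e+00,  2.52114045e-03]), 'ft_force': array([-1.08719092,  0.48400241,  0.0865999 ]), 'torque': array([-0.00547668,  0.02501389, -0.03659308]), 'grip_width': 1.0037007439620254}
scene {'camera_matrix': array([[388.7190804 ,   0.        , 251.12131421],
       [  0.        , 388.7190804 , 194.20897724],
       [  0.        ,   0.        ,   1.        ]]), 'D': array([0.04570718, 0.        , 0.        , 0.        , 0.        ]), 'xyz': array([1.42658187, 0.43176972, 0.8565529 ]), 'orientation': array([-1.34948229, -2.04878283,  0.97023814])}
side {'camera_matrix': array([[402.25350631,   0.        , 258.27159125],
       [  0.        , 402.25350631, 195.63480141],
       [  0.        ,   0.        ,   1.        ]]), 'D': array([-0.03470842,  0.        ,  0.        ,  0.        ,  0.        ]), 'xyz': array([0.24496918, 0.77685939, 0.95349888]), 'orientation': array([-0.51515471,  2.80375103, -1.02044098])}
wrist {'camera_matrix': array([[308.97408827,   0.        , 257.30624042],
       [  0.        , 308.97408827, 194.74531098],
       [  0.        ,   0.        ,   1.        ]]), 'D': array([0.01212077, 0.        , 0.        , 0.        , 0.        ]), 'xyz': array([ 0.25735582, -0.60071592,  0.38409628]), 'orientation': array([ 2.36334369, -1.73582152, -0.21976325])}
0.019
```

View pics/scene0.png

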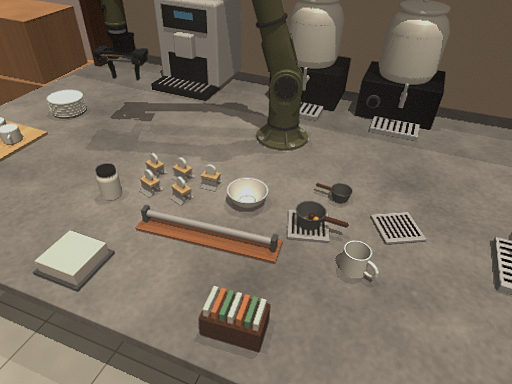

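View pics/side0.png

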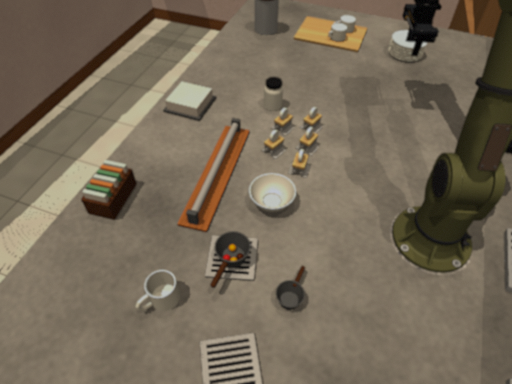

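View pics/wrist0.png

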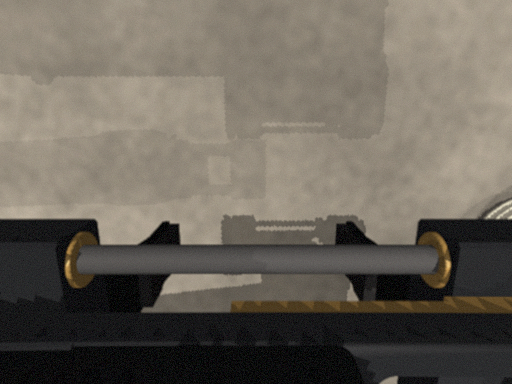

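```bash
cat > h.py <<'E'
from bench import ctrl
import cv2, numpy as np
from scipy.spatial.transform import Rotation as R
from scipy.optimize import least_squares
def info(n):
    i=ctrl.camera_info(n); return i
def ray(i,px):
    u=cv2.undistortPoints(np.array([[px]],float),i["camera_matrix"],i["D"])[0,0]
    return np.array(i["xyz"]), R.from_rotvec(i["orientation"]).as_matrix()@np.array([u[0],u[1],1])
def plane(i,px,z):
    o,d=ray(i,px); return o+d*(z-o[2])/d[2]
def proj(i,P):
    r=R.from_rotvec(i["orientation"]).inv(); t=-r.apply(i["xyz"])
    return cv2.projectPoints(np.atleast_2d(np.array(P,float)),r.as_rotvec(),t,i["camera_matrix"],i["D"])[0][:,0]
def tri(l):
    A=np.zeros((3,3));b=np.zeros(3)
    for i,px in l:
        o,d=ray(i,px); d=d/np.linalg.norm(d); M=np.eye(3)-np.outer(d,d); A+=M;b+=M@o
    return np.linalg.solve(A,b)
def crop(img,x0,y0,x1,y1,s,name):
    cv2.imwrite(name,cv2.resize(img[y0:y1,x0:x1],None,fx=s,fy=s,interpolation=cv2.INTER_CUBIC))
def down(psi):
    """tool down, tool x at heading psi in world"""
    x=np.array([np.cos(psi),np.sin(psi),0]);z=np.array([0,0,-1.]);y=np.cross(z,x)
    return R.from_matrix(np.c_[x,y,z])
def delta(p,rot,cp=None,cr=None):
    s=ctrl.get_state()
    cp=s["position"] if cp is None else np.array(cp); cr=R.from_rotvec(s["tool_rot"]) if cr is None else cr
    print("t",round(s["time"],2),"pos",cp.round(4),"z axis",cr.as_matrix()[:,2].round(3),"xhead",round(np.arctan2(cr.as_matrix()[1,0],cr.as_matrix()[0,0]),4),"F",s["ft_force"].round(1),"g",round(s["grip_width"]*8.7,2))
    print("dp cm (current tool axes)",(cr.inv().apply(np.array(p)-cp)*100).round(2),"rotvec",(cr.inv()*rot).as_rotvec().round(3))
E
python3 - <<'E'
from h import *
im=cv2.imread("pics/scene0.png"); crop(im,80,130,340,270,3,"pics/s1.png")
im=cv2.imread("pics/side0.png"); crop(im,170,80,350,300,3,"pics/s2.png")
E
```

```text
(no output)
```

View pics/s1.png

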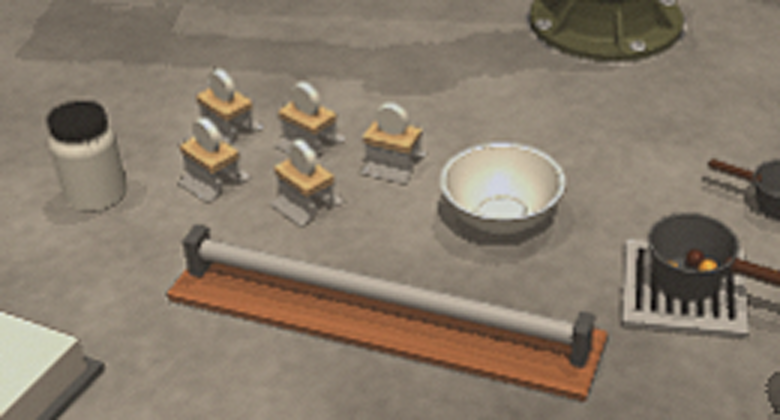

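View pics/s2.png

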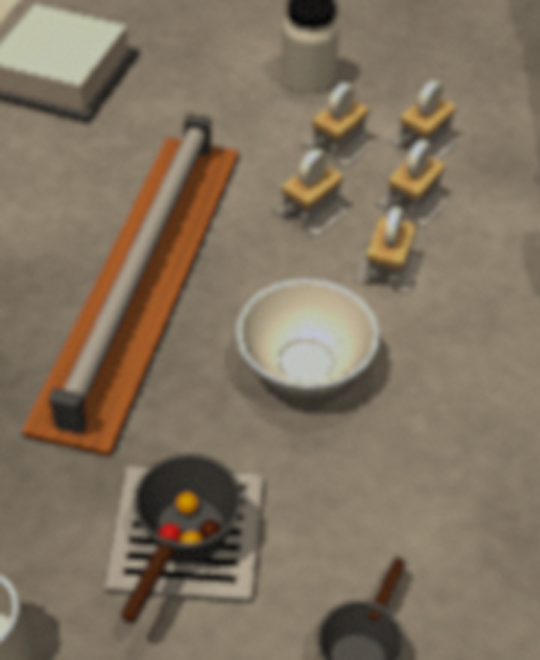

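Run:
```python
from h import *
A=info("scene");B=info("side")
a=lambda x,y:(80+x/3-.33,130+y/3-.33)
b=lambda x,y:(170+x/3-.33,80+y/3-.33)
for k,p,q in [("s1",(222,87),(342,98)),]: pass
L=[("sA",(206,135),(342,98),.066),("sB",(222,87),(431,96),.066),("sC",(305,100),(418,156),.066),("sD",(302,160),(312,164),.066),("sE",(393,121),(394,222),.066),
("bowl",(503,187),(308,337),.055),("cuprim",(693,246),(188,502),.067),("postfar",(198,233),(198,122),.062),("postnear",(584,322),(68,400),.062)]
for k,p,q,z in L:
    print(k,"tri",tri([(A,a(*p)),(B,b(*q))]).round(4),"sceneplane",plane(A,a(*p),z).round(4),"side",plane(B,b(*q),z).round(4))
for q in [(128,468),(265,475),(253,598),(107,588)]: print("tray",plane(B,b(*q),.012).round(4))
print("hend",plane(B,b(130,612),.052).round(4),"hroot",plane(B,b(168,545),.052).round(4))
print("jar",plane(B,b(312,8),.11).round(3),"mug",plane(B,(160,282),.075).round(3), "cup small",plane(B,(290,292),.04).round(3))
```

```text
sA tri [ 0.5485 -0.3005  0.0685] sceneplane [ 0.5477 -0.3     0.066 ] side [ 0.5496 -0.307   0.066 ]
sB tri [ 0.4537 -0.343   0.0667] sceneplane [ 0.4559 -0.3396  0.066 ] side [ 0.454  -0.3485  0.066 ]
sC tri [ 0.4386 -0.2358  0.0678] sceneplane [ 0.4387 -0.2345  0.066 ] side [ 0.4391 -0.241   0.066 ]
sD tri [ 0.5433 -0.1785  0.0682] sceneplane [ 0.544 -0.176  0.066] side [ 0.5444 -0.1857  0.066 ]
sE tri [ 0.4332 -0.1218  0.0688] sceneplane [ 0.4341 -0.1186  0.066 ] side [ 0.4338 -0.1308  0.066 ]
bowl tri [0.4708 0.037  0.0453] sceneplane [0.4836 0.0434 0.055 ] side [0.4684 0.0429 0.055 ]
cuprim tri [0.5016 0.2653 0.0622] sceneplane [0.5078 0.2671 0.067 ] side [0.5001 0.2671 0.067 ]
postfar tri [ 0.6916 -0.2126  0.0605] sceneplane [ 0.6929 -0.2115  0.062 ] side [ 0.6908 -0.2108  0.062 ]
postnear tri [0.6505 0.1995 0.0591] sceneplane [0.6533 0.2004 0.062 ] side [0.6492 0.2013 0.062 ]
tray [0.5832 0.221  0.012 ]
tray [0.4604 0.1822 0.012 ]
tray [0.425  0.3058 0.012 ]
tray [0.5474 0.3423 0.012 ]
hend [0.5073 0.374  0.052 ] hroot [0.5035 0.3046 0.052 ]
jar [ 0.622 -0.402  0.11 ] mug [0.622 0.426 0.075] cup small [0.324 0.321 0.04 ]
```

Run:
```python
from h import *
delta([.5,-.2,.34],down(0.1))
```

```text
t 0.15 pos [ 0.1937 -0.6201  0.2407] z axis [-0.     0.001 -1.   ] xhead -1.2679 F [ 0.1  0.4 -0. ] g 8.7
dp cm (current tool axes) [-30.97 -41.77  -9.89] rotvec [-1.000e-03  1.000e-03 -1.368e+00]
```

```bash
python3 -m crank '{"dp":[[-2.5,-3.5,-1],[-2.5,-3.5,-1],[-2.5,-3.5,-1],[-2.5,-3.5,-1],[-2.5,-3.5,-1],[-2.5,-3.5,-1],[-2.5,-3.5,-1],[-2.5,-3.5,-1]],"delta_rot":[[0,0,0],[0,0,0],[0,0,0],[0,0,0],[0,0,0],[0,0,0],[0,0,0],[0,0,0]]}' 5 &&
python3 -m crank '{"dp":[[-2.75,-3.4,-0.4],[-2.75,-3.4,-0.4],[-2.75,-3.4,-0.4],[-2.75,-3.4,-0.4],[0,0,0],[0,0,0],[0,0,0],[0,0,0]],"delta_rot":[[0,0,0],[0,0,0],[0,0,0],[0,0,0],[0,0,-0.14],[0,0,-0.14],[0,0,-0.14],[0,0,-0.14]]}' &&
python3 -m crank '{"dp":[[0,0,0],[0,0,0],[0,0,0],[0,0,0],[0,0,0],[0,0,0],[0,0,0],[0,0,0]],"delta_rot":[[0,0,-0.14],[0,0,-0.14],[0,0,-0.14],[0,0,-0.14],[0,0,-0.14],[0,0,-0.1],[0,0,0],[0,0,0]]}'
cat >> h.py <<'E'
def snap(n,name):
    s=ctrl.get_state(); i=ctrl.camera_info(n); im=ctrl.get_image(n); cv2.imwrite(name,im)
    import pickle; pickle.dump((i,s),open(name+".pkl","wb")); 
    open("log.jsonl","a").write(repr((list(s["joint_positions"]),list(s["position"]),list(s["tool_rot"])))+"\n")
    return im,i,s
def load(name):
    import pickle; i,s=pickle.load(open(name+".pkl","rb")); return cv2.imread(name),i,s
E
python3 - <<'E'
from h import *
im,i,s=snap("wrist","pics/w1.png"); delta([.5,-.2,.34],down(0.1)); print(s["joint_positions"].round(3))
E
```

```text
time: 0.95
position: [0.4021, -0.3444, 0.3218]
tool_rot: [2.531, -1.861, -0.0]
ft_force: [0.6, -0.3, -1.2]
grip_width: 0.577
time: 1.75
position: [0.4983, -0.2003, 0.3372]
tool_rot: [2.95, -1.08, -0.001]
ft_force: [0.3, 0.0, -0.2]
grip_width: 0.571
time: 2.55
position: [0.4983, -0.2005, 0.3373]
tool_rot: [-3.138, -0.141, 0.001]
ft_force: [-0.4, 0.8, -0.2]
grip_width: 0.575
t 2.6 pos [ 0.4984 -0.2005  0.3374] z axis [-0.  0. -1.] xhead 0.0898 F [ 0.3 -0.6 -0.1] g 5.01
dp cm (current tool axes) [ 0.17 -0.04 -0.26] rotvec [-0.    0.   -0.01]
[ 0.817  0.076 -0.512  1.56   0.037  1.516  0.394]
```

View pics/w1.png

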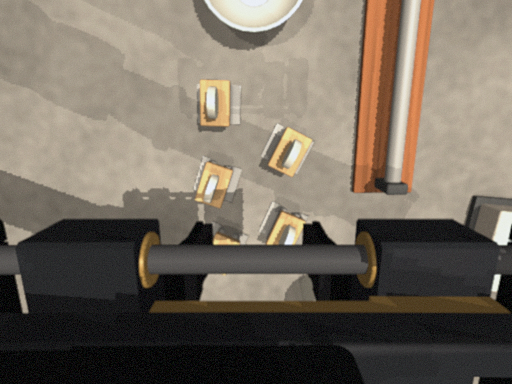

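Run:
```python
from h import *
im=cv2.imread("pics/w1.png"); crop(im,185,70,325,250,4.4,"pics/c1.png"); crop(im,345,0,445,200,3,"pics/c2.png")
```

```text
(no output)
```

View pics/c1.png

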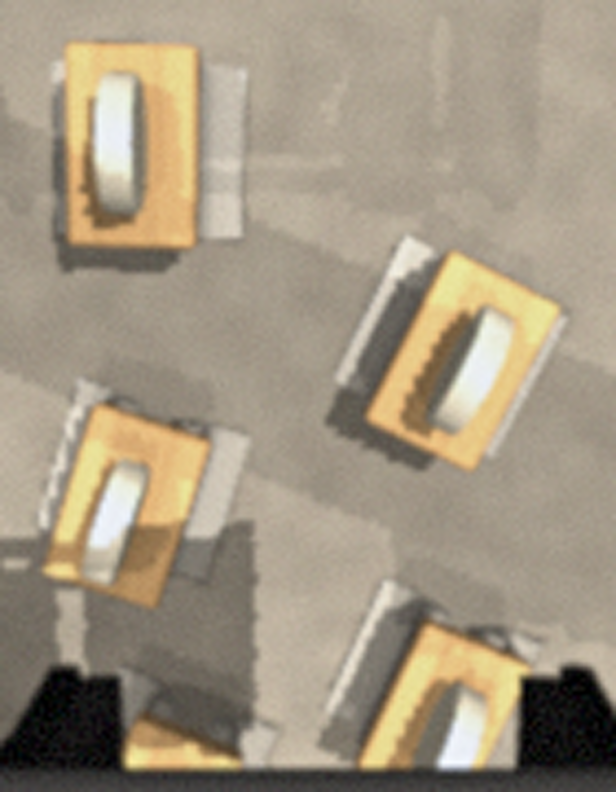

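View pics/c2.png

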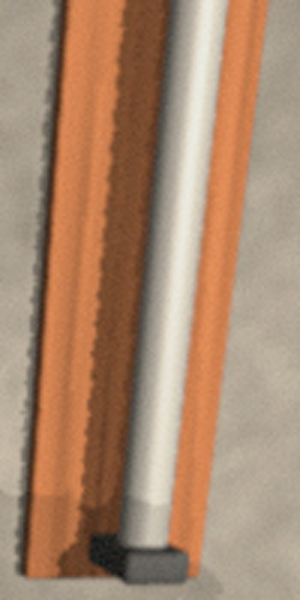

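```bash
cat >> h.py <<'E'
def rect(i,px,z=.048,a=.040,b=.060):
    """px: 4 corners in order, returns centre, heading of short side(x) in (-pi/2,pi/2]"""
    P=np.array([plane(i,p,z)[:2] for p in px])
    if np.linalg.norm(P[1]-P[0])>np.linalg.norm(P[2]-P[1]): P=np.roll(P,-1,0)
    sg=np.sign(np.cross(P[1]-P[0],P[2]-P[1]))
    L=np.array([[-a/2,-b/2*sg],[a/2,-b/2*sg],[a/2,b/2*sg],[-a/2,b/2*sg]])
    e=P[1]-P[0]+P[2]-P[3]; h0=np.arctan2(e[1],e[0])
    f=lambda v:(np.array([[np.cos(v[2]),-np.sin(v[2])],[np.sin(v[2]),np.cos(v[2])]])@L.T).T+v[:2]-P
    r=least_squares(lambda v:f(v).ravel(),[*P.mean(0),h0]); h=(r.x[2]+np.pi/2)%np.pi-np.pi/2
    print("  sides mm",[round(1000*np.linalg.norm(P[k]-P[k-1]),1) for k in range(4)],"rms mm",round(1000*np.sqrt((r.fun**2).mean()),1))
    return r.x[:2].round(4),round(h,3)
E
python3 - <<'E'
from h import *
im,i,s=load("pics/w1.png")
c=lambda x,y:(185+x/4.4-.4,70+y/4.4-.4)
for k,q in dict(E=[(67,43),(197,45),(193,248),(68,244)],D=[(450,252),(563,318),(473,468),(366,416)],C=[(97,403),(208,438),(155,607),(43,573)]).items():
    print(k,*rect(i,[c(*p) for p in q]))
d=lambda x,y:(345+x/3-.33,y/3-.33)
# base corners/edges z=.012 ; bar top z=.053 edges at axis height
for x,y in [(28,576),(203,576),(65,0),(268,0)]: print("base",plane(i,d(x,y),.012).round(4))
for x,y in [(121,520),(169,520),(167,40),(218,40)]: print("bar",plane(i,d(x,y),.042).round(4))
for x,y in [(125,552),(188,552),(186,580),(128,580)]: print("post",plane(i,d(x,y),.062).round(4))
E
```

```text
sides mm [np.float64(58.7), np.float64(38.9), np.float64(59.4), np.float64(38.8)] rms mm 0.6
E [ 0.4327 -0.1229] 0.054
  sides mm [np.float64(57.4), np.float64(41.3), np.float64(55.0), np.float64(38.7)] rms mm 1.5
D [ 0.5411 -0.1795] -0.396
  sides mm [np.float64(59.8), np.float64(37.0), np.float64(59.7), np.float64(38.4)] rms mm 0.9
C [ 0.4371 -0.2352] -0.234
base [ 0.6521 -0.2349  0.012 ]
base [ 0.7422 -0.2267  0.012 ]
base [0.6235 0.0286 0.012 ]
base [0.7134 0.0362 0.012 ]
bar [ 0.6814 -0.1971  0.042 ]
bar [ 0.7042 -0.195   0.042 ]
bar [0.6606 0.0072 0.042 ]
bar [0.6819 0.009  0.042 ]
post [ 0.6774 -0.2088  0.062 ]
post [ 0.7062 -0.2062  0.062 ]
post [ 0.7081 -0.2194  0.062 ]
post [ 0.6814 -0.2218  0.062 ]
```

Run:
```python
from h import *
delta([.4327,-.1229,.16],down(0.054))
```

```text
t 2.6 pos [ 0.4984 -0.2005  0.3374] z axis [-0.  0. -1.] xhead 0.0898 F [ 0.3 -0.6 -0.1] g 5.01
dp cm (current tool axes) [-5.84 -8.32 17.74] rotvec [-0.     0.     0.036]
```

```bash
python3 -m crank '{"dp":[[-1.17,-1.66,3.55],[-1.17,-1.66,3.55],[-1.17,-1.66,3.55],[-1.17,-1.66,3.55],[-1.17,-1.66,3.55],[0,0,0],[0,0,0],[0,0,0]],"delta_rot":[[0,0,0],[0,0,0],[0,0,0],[0,0,0],[0,0,0],[0,0,0.036],[0,0,0],[0,0,0]]}' 4
python3 - <<'E'
from h import *
delta([.4327,-.1229,.068],down(0.054))
im,i,s=snap("wrist","pics/w2.png")
E
```

```text
time: 3.4
position: [0.4334, -0.1236, 0.1608]
tool_rot: [3.14, 0.088, 0.003]
ft_force: [-0.6, -0.2, 0.0]
grip_width: 0.462
t 3.4 pos [ 0.4334 -0.1236  0.1608] z axis [ 0.002 -0.001 -1.   ] xhead 0.0558 F [-0.6 -0.2  0. ] g 4.02
dp cm (current tool axes) [-0.08 -0.08  9.28] rotvec [ 0.001 -0.002  0.002]
```

View pics/w2.png

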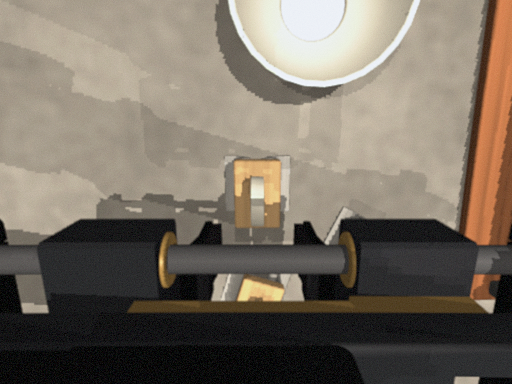

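Run:
```python
from h import *
im,i,s=load("pics/w2.png")
p=s["position"]
print(proj(i,[p,p-[0,0,.019],[.4327,-.1229,.086],[.4327,-.1229,.066]]).round(1))
print(plane(i,(257,177),.086),plane(i,(235,158),.048),plane(i,(280,158),.048),plane(i,(235,227),.048),plane(i,(280,227),.048))
```

```text
[[258.5 252.7]
 [258.3 238.2]
 [257.1 208.1]
 [257.1 200.8]]
[ 0.4312888  -0.09961869  0.086     ] [ 0.41258045 -0.09207483  0.048     ] [ 0.44988928 -0.08996578  0.048     ] [ 0.41493198 -0.15281811  0.048     ] [ 0.45444017 -0.15059705  0.048     ]
```

```bash
python3 -m crank '{"dp":[[0,-0.1,3.1],[0,-0.1,3.1],[0,0,2.1],[0,0,1.0],[0,0,0],[0,0,0],[0,0,0],[0,0,0]],"delta_rot":[[0,0,0],[0,0,0],[0,0,0],[0,0,0],[0,0,0],[0,0,0],[0,0,0],[0,0,0]]}' && python3 -m crank '{"dp":[[0,0,0],[0,0,0],[0,0,0],[0,0,0],[0,0,0],[0,0,0],[0,0,0],[0,0,-0.5]],"delta_rot":[[0,0,0],[0,0,0],[0,0,0],[0,0,0],[0,0,0],[0,0,0],[0,0,0],[0,0,0]]}' 0 30
python3 - <<'E'
from h import *
delta([.4327,-.1229,.068],down(0.054))
E
```

```text
time: 4.25
position: [0.4332, -0.1216, 0.0679]
tool_rot: [3.139, 0.088, 0.002]
ft_force: [1.1, 0.2, 0.1]
grip_width: 0.459
time: 5.05
position: [0.4319, -0.121, 0.0716]
tool_rot: [-3.14, -0.088, 0.002]
ft_force: [-0.8, 0.8, -0.7]
grip_width: 0.117
t 5.05 pos [ 0.4319 -0.121   0.0716] z axis [-0.001  0.001 -1.   ] xhead 0.0561 F [-0.8  0.8 -0.7] g 1.02
dp cm (current tool axes) [0.07 0.19 0.36] rotvec [-0.001  0.001  0.002]
```

Run:
```python
from h import *
delta([.6583,.1327,.20],down(0.105))
```

```text
t 5.05 pos [ 0.4319 -0.121   0.0716] z axis [-0.001  0.001 -1.   ] xhead 0.0561 F [-0.8  0.8 -0.7] g 1.02
dp cm (current tool axes) [ 24.01 -24.07 -12.85] rotvec [-0.001  0.001 -0.049]
```

```bash
python3 -m crank '{"dp":[[0,0,-4.2],[0,0,-4.2],[0,0,-4.2],[3,-3,0],[3,-3,0],[3,-3,0],[3,-3,0],[3,-3,0]],"delta_rot":[[0,0,0],[0,0,0],[0,0,0],[0,0,0],[0,0,0],[0,0,0],[0,0,0],[0,0,0]]}' && python3 -m crank '{"dp":[[3,-3,0],[3,-3,0],[3,-3,0],[0,0,2.5],[0,0,2.5],[0,0,0],[0,0,0],[0,0,0]],"delta_rot":[[0,0,0],[0,0,0],[0,0,0],[0,0,-0.049],[0,0,0],[0,0,0],[0,0,0],[0,0,0]]}'
python3 - <<'E'
from h import *
delta([.6583,.1327,.115],down(0.105))
im,i,s=snap("wrist","pics/w3.png")
im,i,s=snap("side","pics/sd3.png")
crop(im,150,90,350,260,4,"pics/sd3c.png")
E
```

```text
time: 5.85
position: [0.5744, 0.0379, 0.1977]
tool_rot: [3.14, 0.087, -0.001]
ft_force: [0.7, 0.3, -1.4]
grip_width: 0.116
time: 6.65
position: [0.6593, 0.1317, 0.1496]
tool_rot: [-3.137, -0.164, -0.003]
ft_force: [0.2, 0.8, -0.7]
grip_width: 0.11
t 6.65 pos [0.6593 0.1317 0.1496] z axis [ 0.002  0.    -1.   ] xhead 0.1043 F [ 0.2  0.8 -0.7] g 0.96
dp cm (current tool axes) [-0.1  -0.11  3.46] rotvec [-0.    -0.002 -0.001]
```

View pics/w3.png

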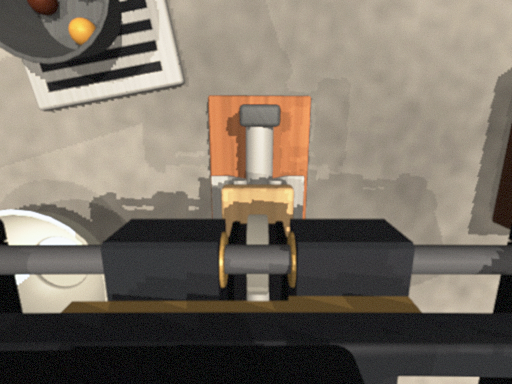

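View pics/sd3c.png

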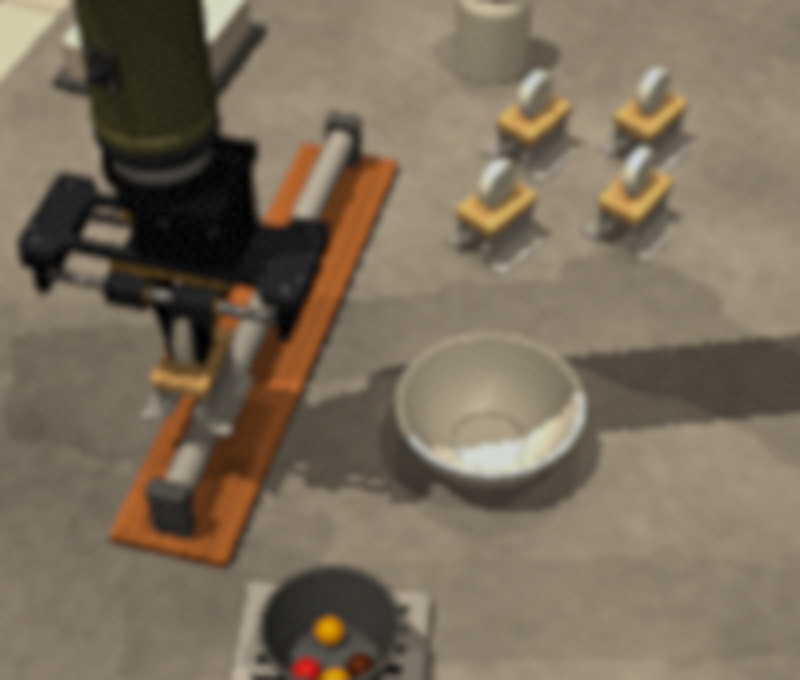

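Run:
```python
from h import *
im,i,s=load("pics/w3.png")
for y,x0,x1 in [(135,247,272),(170,246,271)]:
    print(plane(i,((x0+x1)/2,y),.042).round(4))
for x in (209,311): print("base", plane(i,(x,97),.012).round(4))
for q in [(240,105),(279,105),(280,126),(241,126)]: print("post",plane(i,q,.062).round(4))
ym=np.array([-.1048,.9945]); print("model", [(np.array([.673,-.0065])+ym*t).round(4) for t in (.225,.208,.18)])
crop(im,190,80,330,240,5,"pics/c3.png")
```

```text
[0.6552 0.1834 0.042 ]
[0.6574 0.1552 0.042 ]
base [0.6086 0.2093 0.012 ]
base [0.6966 0.2186 0.012 ]
post [0.6387 0.2042 0.062 ]
post [0.6666 0.2071 0.062 ]
post [0.6691 0.1926 0.062 ]
post [0.6408 0.1896 0.062 ]
model [array([0.6494, 0.2173]), array([0.6512, 0.2004]), array([0.6541, 0.1725])]
```

View pics/c3.png

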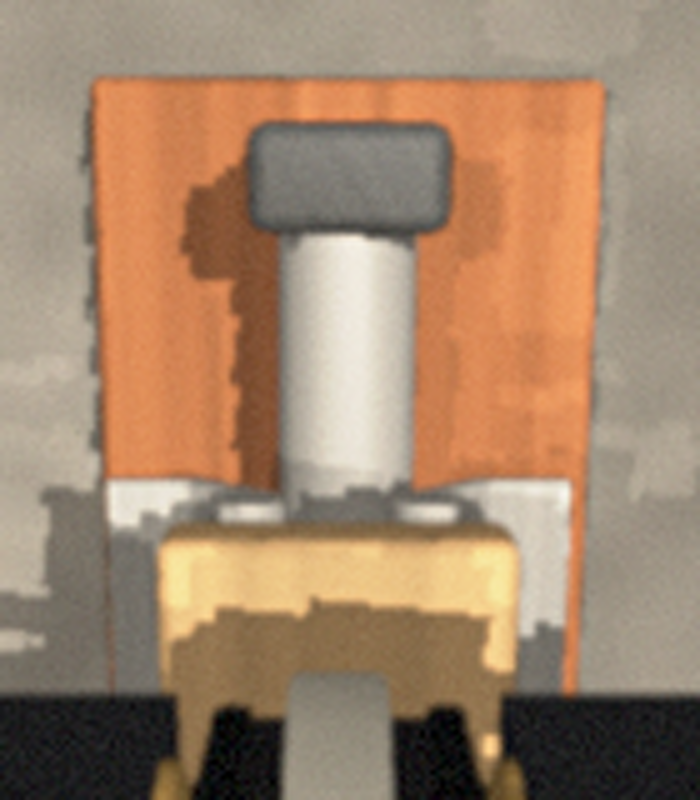

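Run:
```python
from h import *
im,i,s=load("pics/w3.png")
c=lambda x,y:(190+x/5-.4,80+y/5-.4)
z=s["position"][2]-.042+.023-.001
a=plane(i,c(160,545),z);b=plane(i,c(518,545),z);print(a,b,(a+b)/2)
a=plane(i,c(105,485),z-.048);b=plane(i,c(572,485),z-.048);print("feet",a,b,(a+b)/2)
for y,l,r in [(300,281,413),(450,284,413)]:
    print(((plane(i,c(l,y),.042)+plane(i,c(r,y),.042))/2).round(4))
u=np.array([.995,.1,0]);o=np.array([.6745,-.0075,0]);print(s["position"], "x off of TCP from bar", u@(s["position"]-o))
```

```text
[0.63647658 0.15793614 0.12959121] [0.67514384 0.16200284 0.12959121] [0.65581021 0.15996949 0.12959121]
feet [0.62382118 0.15389504 0.08159121] [0.68842981 0.16069464 0.08159121] [0.6561255  0.15729484 0.08159121]
[0.6552 0.1798 0.042 ]
[0.658  0.1556 0.042 ]
[0.65933457 0.1317152  0.14959121] x off of TCP from bar -0.0011680874975231199
```

```bash
python3 -m crank '{"dp":[[0.17,0,0],[0,0,1.5],[0,0,1.5],[0,0,0.7],[0,0,0.5],[0,0,0.5],[0,0,0.5],[0,0,0.5]],"delta_rot":[[0,0,0],[0,0,0],[0,0,0],[0,0,0],[0,0,0],[0,0,0],[0,0,0],[0,0,0]]}'  && python3 -m crank '{"dp":[[0,0,0.5],[0,0,0.3],[0,0,0],[0,0,0],[0,0,0],[0,0,0],[0,0,0],[0,0,0]],"delta_rot":[[0,0,0],[0,0,0],[0,0,0],[0,0,0],[0,0,0],[0,0,0],[0,0,0],[0,0,0]]}'
```

```text
time: 7.55
position: [0.6611, 0.1329, 0.0936]
tool_rot: [-3.137, -0.165, -0.004]
ft_force: [-1.0, 0.3, 3.3]
grip_width: 0.112
time: 8.35
position: [0.6603, 0.1323, 0.0844]
tool_rot: [3.137, 0.165, 0.0]
ft_force: [-3.6, -1.0, 8.8]
grip_width: 0.118
```

```bash
python3 -m crank '{"dp":[[0,0,0.2],[0,0,0.1],[0,0,0],[0,0,0],[0,0,0],[0,0,0],[0,0,0],[0,0,0]],"delta_rot":[[0,0,0],[0,0,0],[0,0,0],[0,0,0],[0,0,0],[0,0,0],[0,0,0],[0,0,0]]}'
python3 - <<'E'
from h import *
delta([.6583,.1327,.115],down(0.105))
im,i,s=snap("wrist","pics/w4.png")
im,i,s=snap("side","pics/sd4.png")
crop(im,150,140,250,240,6,"pics/sd4c.png")
E
```

```text
time: 9.15
position: [0.6603, 0.1323, 0.0843]
tool_rot: [3.136, 0.165, 0.001]
ft_force: [-9.1, -3.1, 22.5]
grip_width: 0.115
t 9.15 pos [0.6603 0.1323 0.0843] z axis [ 0.001 -0.001 -1.   ] xhead 0.1049 F [-9.1 -3.1 22.5] g 1.0
dp cm (current tool axes) [-0.2  -0.06 -3.07] rotvec [ 0.002 -0.    -0.   ]
```

View pics/sd4c.png

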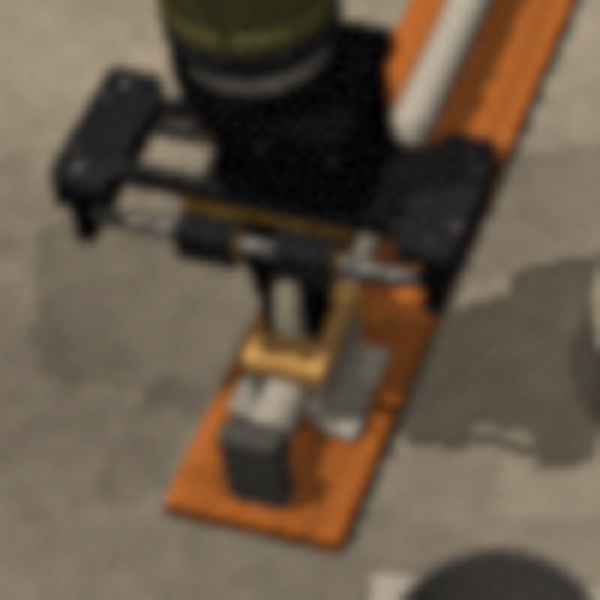

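```bash
python3 -m crank '{"dp":[[0,0,-0.3],[0,0,0],[0,0,0],[0,0,0],[0,0,-2.5],[0,0,-2.5],[0,0,-2.5],[0,0,0]],"delta_rot":[[0,0,0],[0,0,0],[0,0,0],[0,0,0],[0,0,0],[0,0,0],[0,0,0],[0,0,0]]}' 4
python3 - <<'E'
from h import *
delta([.5411,-.1795,.20],down(-.396))
im,i,s=snap("wrist","pics/w5.png")
im,i,s=snap("side","pics/sd5.png")
crop(im,150,90,350,260,4,"pics/sd5c.png")
E
```

```text
time: 10.05
position: [0.6623, 0.1328, 0.1612]
tool_rot: [-3.136, -0.165, -0.009]
ft_force: [0.1, 0.0, -0.2]
grip_width: 0.46
t 10.05 pos [0.6623 0.1328 0.1612] z axis [ 0.006  0.001 -1.   ] xhead 0.105 F [ 0.1  0.  -0.2] g 4.0
dp cm (current tool axes) [-15.3   29.79  -3.99] rotvec [-0.002 -0.005  0.501]
```

View pics/sd5c.png

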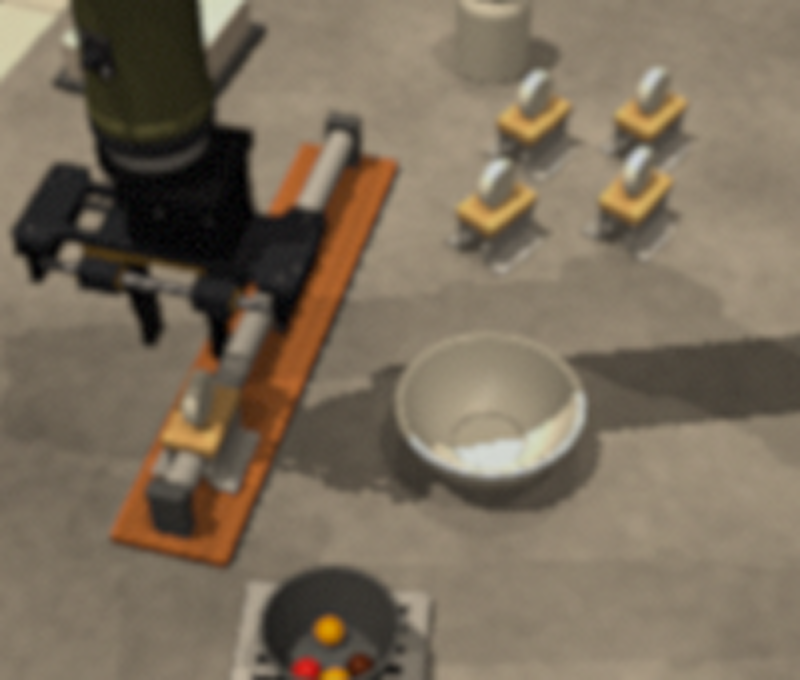

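View pics/w5.png

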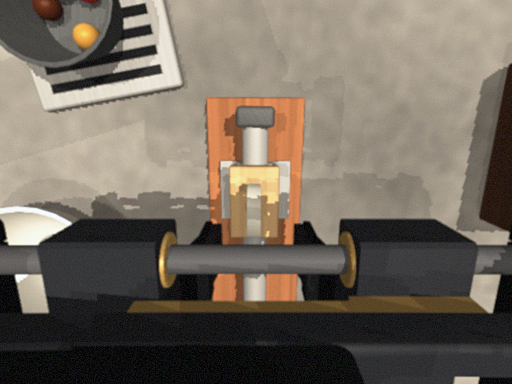

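```bash
python3 -m crank '{"dp":[[-1.91,3.72,-0.5],[-1.91,3.72,-0.5],[-1.91,3.72,-0.5],[-1.91,3.72,-0.5],[-1.91,3.72,-0.5],[-1.91,3.72,-0.5],[-1.91,3.72,-0.5],[-1.91,3.72,-0.5]],"delta_rot":[[0,0,0],[0,0,0],[0,0,0],[0,0,0],[0,0,0],[0,0,0],[0,0,0],[0,0,0]]}' && python3 -m crank '{"dp":[[0,0,0],[0,0,0],[0,0,0],[0,0,0],[0,0,0],[0,0,0],[0,0,0],[0,0,0]],"delta_rot":[[0,0,0.125],[0,0,0.125],[0,0,0.125],[0,0,0.125],[0,0,0],[0,0,0],[0,0,0],[0,0,0]]}'
python3 - <<'E'
from h import *
delta([.5411,-.1795,.068],down(-.396))
im,i,s=snap("wrist","pics/w6.png")
crop(im,170,120,350,270,4.4,"pics/c6.png")
E
```

```text
time: 10.95
position: [0.5376, -0.1816, 0.1963]
tool_rot: [-3.136, -0.164, 0.004]
ft_force: [1.4, 0.4, -0.3]
grip_width: 0.463
time: 11.75
position: [0.5394, -0.1799, 0.1977]
tool_rot: [-3.081, 0.614, 0.001]
ft_force: [-0.3, -0.7, -0.1]
grip_width: 0.454
t 11.75 pos [ 0.5394 -0.1799  0.1977] z axis [-0.001  0.    -1.   ] xhead -0.3937 F [-0.3 -0.7 -0.1] g 3.95
dp cm (current tool axes) [ 0.15 -0.11 12.97] rotvec [0.    0.001 0.002]
```

View pics/c6.png

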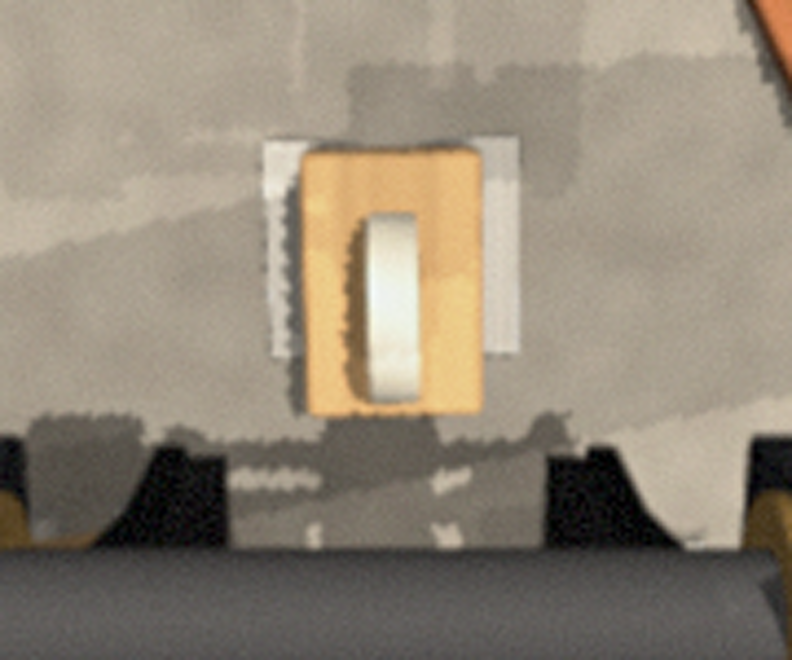

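Aligned; block corners about (302,152),(482,152),(482,415),(307,415) in the crop. Refine and go down.

Run:
```python
from h import *
im,i,s=load("pics/w6.png")
c=lambda x,y:(170+x/4.4-.4,120+y/4.4-.4)
p,h=rect(i,[c(*q) for q in [(302,152),(482,152),(482,415),(308,415)]]);print(p,h)
delta([*p,.068],down(h))
```

```text
sides mm [np.float64(59.4), np.float64(38.7), np.float64(59.4), np.float64(39.3)] rms mm 0.4
[ 0.5412 -0.179 ] -0.384
t 11.8 pos [ 0.5395 -0.18    0.1978] z axis [-0.  0. -1.] xhead -0.394 F [-0.4  0.8  0.1] g 4.04
dp cm (current tool axes) [ 0.13 -0.16 12.98] rotvec [ 0.    0.   -0.01]
```

```bash
python3 -m crank '{"dp":[[0.13,-0.16,3.0],[0,0,3.0],[0,0,3.0],[0,0,2.5],[0,0,1.5],[0,0,0],[0,0,0],[0,0,0]],"delta_rot":[[0,0,0],[0,0,0],[0,0,0],[0,0,0],[0,0,0],[0,0,0],[0,0,0],[0,0,0]]}' && python3 -m crank '{"dp":[[0,0,0],[0,0,0],[0,0,0],[0,0,0],[0,0,0],[0,0,-3],[0,0,-4],[0,0,-4]],"delta_rot":[[0,0,0],[0,0,0],[0,0,0],[0,0,0],[0,0,0],[0,0,0],[0,0,0],[0,0,0]]}' 0 30
python3 - <<'E'
from h import *
delta([.6670,.0622,.16],down(0.1))
E
```

```text
time: 12.6
position: [0.5418, -0.1791, 0.0686]
tool_rot: [3.08, -0.616, 0.002]
ft_force: [-0.5, -0.7, 0.1]
grip_width: 0.459
time: 13.4
position: [0.5407, -0.1787, 0.1786]
tool_rot: [-3.08, 0.616, 0.003]
ft_force: [0.9, -0.2, -0.8]
grip_width: 0.111
t 13.4 pos [ 0.5407 -0.1787  0.1786] z axis [-0.002  0.001 -1.   ] xhead -0.3947 F [ 0.9 -0.2 -0.8] g 0.96
dp cm (current tool axes) [  2.4  -27.09   1.86] rotvec [-0.001  0.002 -0.495]
```

```bash
python3 -m crank '{"dp":[[0.34,-3.87,0],[0.34,-3.87,0],[0.34,-3.87,0],[0.34,-3.87,0],[0.34,-3.87,0],[0.34,-3.87,0],[0.34,-3.87,0],[0,0,0]],"delta_rot":[[0,0,0],[0,0,0],[0,0,0],[0,0,0],[0,0,0],[0,0,0],[0,0,0],[0,0,-0.125]]}' && python3 -m crank '{"dp":[[0,0,0],[0,0,0],[0,0,0],[0,0,3],[0,0,0],[0,0,0],[0,0,0],[0,0,0]],"delta_rot":[[0,0,-0.125],[0,0,-0.125],[0,0,-0.12],[0,0,0],[0,0,0],[0,0,0],[0,0,0],[0,0,0]]}'
python3 - <<'E'
from h import *
delta([.6670,.0622,.112],down(0.1))
im,i,s=snap("wrist","pics/w7.png")
crop(im,190,80,330,240,5,"pics/c7.png")
E
```

```text
time: 14.2
position: [0.6679, 0.0707, 0.1777]
tool_rot: [-3.11, 0.404, 0.001]
ft_force: [-0.2, 0.8, -0.8]
grip_width: 0.112
time: 15.0
position: [0.6682, 0.0621, 0.1494]
tool_rot: [3.138, 0.157, 0.003]
ft_force: [0.3, 0.0, -1.4]
grip_width: 0.112
t 15.0 pos [0.6682 0.0621 0.1494] z axis [ 0.002  0.    -1.   ] xhead 0.0999 F [ 0.3  0.  -1.4] g 0.97
dp cm (current tool axes) [-0.13 -0.02  3.74] rotvec [ 0.    -0.002 -0.   ]
```

View pics/c7.png

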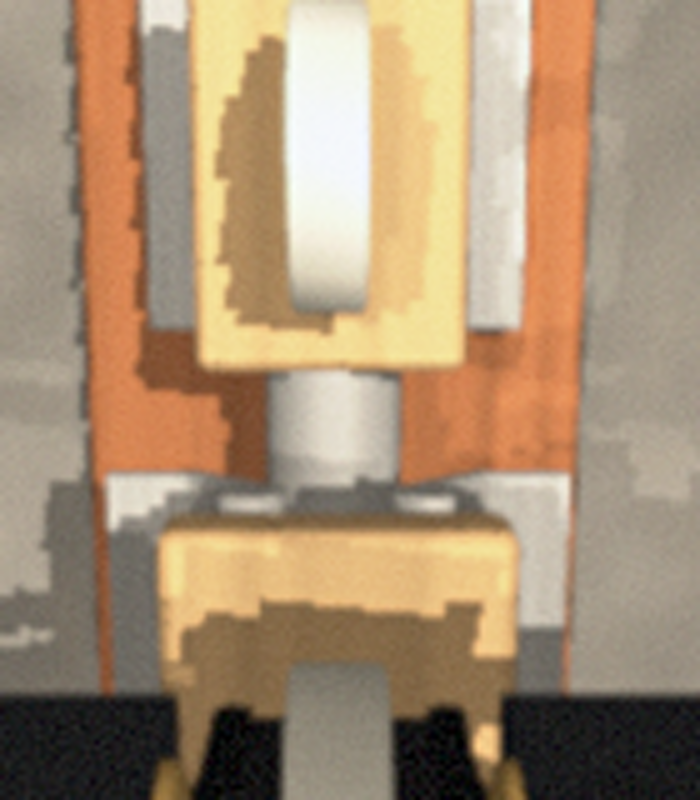

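```bash
python3 -m crank '{"dp":[[-0.08,0,1.5],[0,0,1.5],[0,0,0.7],[0,0,0.5],[0,0,0.5],[0,0,0.5],[0,0,0.5],[0,0,0.5]],"delta_rot":[[0,0,0],[0,0,0],[0,0,0],[0,0,0],[0,0,0],[0,0,0],[0,0,0],[0,0,0]]}'  && python3 -m crank '{"dp":[[0,0,0.3],[0,0,0.2],[0,0,0.2],[0,0,0],[0,0,0],[0,0,0],[0,0,0],[0,0,0]],"delta_rot":[[0,0,0],[0,0,0],[0,0,0],[0,0,0],[0,0,0],[0,0,0],[0,0,0],[0,0,0]]}'
```

```text
time: 15.85
position: [0.6672, 0.0621, 0.0864]
tool_rot: [-3.138, -0.157, -0.002]
ft_force: [1.6, 0.4, -4.0]
grip_width: 0.112
time: 16.65
position: [0.6672, 0.0621, 0.0846]
tool_rot: [3.136, 0.157, 0.002]
ft_force: [-10.8, -2.3, 29.3]
grip_width: 0.115
```

```bash
python3 -m crank '{"dp":[[0,0,-0.4],[0,0,0],[0,0,0],[0,0,0],[0,0,-2],[0,0,-3],[0,0,-3],[0,0,-3]],"delta_rot":[[0,0,0],[0,0,0],[0,0,0],[0,0,0],[0,0,0],[0,0,0],[0,0,0],[0,0,0]]}' 4
python3 - <<'E'
from h import *
delta([.4371,-.2352,.20],down(-.234))
E
```

```text
time: 17.45
position: [0.6663, 0.0616, 0.1927]
tool_rot: [-3.137, -0.157, 0.003]
ft_force: [1.0, 0.4, -0.4]
grip_width: 0.456
t 17.45 pos [0.6663 0.0616 0.1927] z axis [-0.002  0.    -1.   ] xhead 0.1 F [ 1.   0.4 -0.4] g 3.97
dp cm (current tool axes) [-25.77  27.24  -0.69] rotvec [0.    0.002 0.334]
```

```bash
python3 -m crank '{"dp":[[-3.22,3.4,0],[-3.22,3.4,0],[-3.22,3.4,0],[-3.22,3.4,0],[-3.22,3.4,0],[-3.22,3.4,0],[-3.22,3.4,0],[-3.22,3.4,0]],"delta_rot":[[0,0,0],[0,0,0],[0,0,0],[0,0,0],[0,0,0],[0,0,0],[0,0,0],[0,0,0]]}' && python3 -m crank '{"dp":[[0,0,0],[0,0,0],[0,0,0],[0,0,0],[0,0,0],[0,0,0],[0,0,0],[0,0,0]],"delta_rot":[[0,0,0.112],[0,0,0.112],[0,0,0.11],[0,0,0],[0,0,0],[0,0,0],[0,0,0],[0,0,0]]}'
python3 - <<'E'
from h import *
delta([.4371,-.2352,.068],down(-.234))
im,i,s=snap("wrist","pics/w8.png")
crop(im,170,120,350,270,4.4,"pics/c8.png")
E
```

```text
time: 18.25
position: [0.4358, -0.236, 0.1923]
tool_rot: [-3.137, -0.156, 0.001]
ft_force: [0.8, -0.1, 0.3]
grip_width: 0.459
time: 19.05
position: [0.4376, -0.2345, 0.193]
tool_rot: [3.12, -0.365, -0.0]
ft_force: [-1.5, -1.0, -0.3]
grip_width: 0.457
t 19.05 pos [ 0.4376 -0.2345  0.193 ] z axis [-0. -0. -1.] xhead -0.2332 F [-1.5 -1.  -0.3] g 3.98
dp cm (current tool axes) [-0.04  0.08 12.5 ] rotvec [0.    0.    0.001]
```

View pics/c8.png

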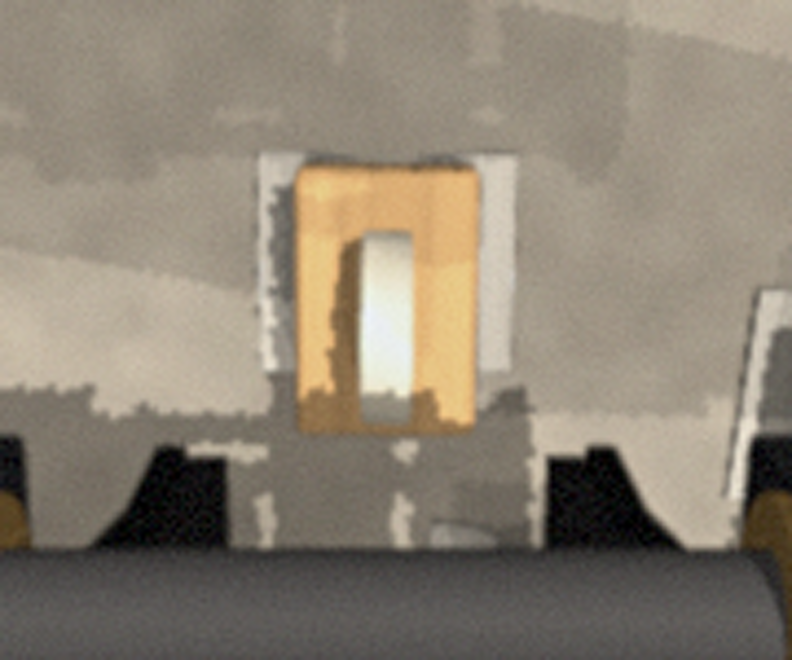

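Well aligned with sign C (block (297–478, 168–433) in the crop). Descend and grasp.

```bash
python3 -m crank '{"dp":[[-0.05,0.05,3.0],[0,0,3.0],[0,0,3.0],[0,0,2.0],[0,0,1.5],[0,0,0],[0,0,0],[0,0,0]],"delta_rot":[[0,0,0],[0,0,0],[0,0,0],[0,0,0],[0,0,0],[0,0,0],[0,0,0],[0,0,0]]}' && python3 -m crank '{"dp":[[0,0,0],[0,0,0],[0,0,0],[0,0,0],[0,0,0],[0,0,-3],[0,0,-4],[0,0,-4]],"delta_rot":[[0,0,0],[0,0,0],[0,0,0],[0,0,0],[0,0,0],[0,0,0],[0,0,0],[0,0,0]]}' 0 30
python3 - <<'E'
from h import *
o=np.array([.6742,-.0075])
delta([*o,.16],down(0.1))
E
```

```text
time: 19.9
position: [0.4374, -0.2352, 0.0685]
tool_rot: [3.12, -0.367, 0.001]
ft_force: [0.2, -0.2, 0.9]
grip_width: 0.457
time: 20.7
position: [0.4364, -0.2344, 0.1787]
tool_rot: [-3.119, 0.366, 0.002]
ft_force: [0.3, -0.2, -1.5]
grip_width: 0.11
t 20.7 pos [ 0.4364 -0.2344  0.1787] z axis [-0.001  0.001 -1.   ] xhead -0.2336 F [ 0.3 -0.2 -1.5] g 0.95
dp cm (current tool axes) [ 17.88 -27.58   1.87] rotvec [-0.001  0.001 -0.334]
```

```bash
python3 -m crank '{"dp":[[2.23,-3.45,0],[2.23,-3.45,0],[2.23,-3.45,0],[2.23,-3.45,0],[2.23,-3.45,0],[2.23,-3.45,0],[2.23,-3.45,0],[2.23,-3.45,0]],"delta_rot":[[0,0,0],[0,0,0],[0,0,0],[0,0,0],[0,0,0],[0,0,0],[0,0,0],[0,0,0]]}' && python3 -m crank '{"dp":[[0,0,0],[0,0,0],[0,0,0],[0,0,3],[0,0,0],[0,0,0],[0,0,0],[0,0,0]],"delta_rot":[[0,0,-0.112],[0,0,-0.112],[0,0,-0.11],[0,0,0],[0,0,0],[0,0,0],[0,0,0],[0,0,0]]}'
python3 - <<'E'
from h import *
delta([.6742,-.0075,.112],down(0.1))
im,i,s=snap("wrist","pics/w9.png")
crop(im,190,80,330,240,5,"pics/c9.png")
E
```

```text
time: 21.5
position: [0.6754, -0.007, 0.1773]
tool_rot: [3.12, -0.368, -0.002]
ft_force: [1.0, -1.1, -1.0]
grip_width: 0.112
time: 22.3
position: [0.6752, -0.0077, 0.1494]
tool_rot: [3.137, 0.157, 0.003]
ft_force: [0.7, -0.1, -0.6]
grip_width: 0.111
t 22.3 pos [ 0.6752 -0.0077  0.1494] z axis [ 0.002 -0.    -1.   ] xhead 0.0999 F [ 0.7 -0.1 -0.6] g 0.96
dp cm (current tool axes) [-0.11 -0.03  3.74] rotvec [ 0.    -0.002 -0.   ]
```

View pics/c9.png

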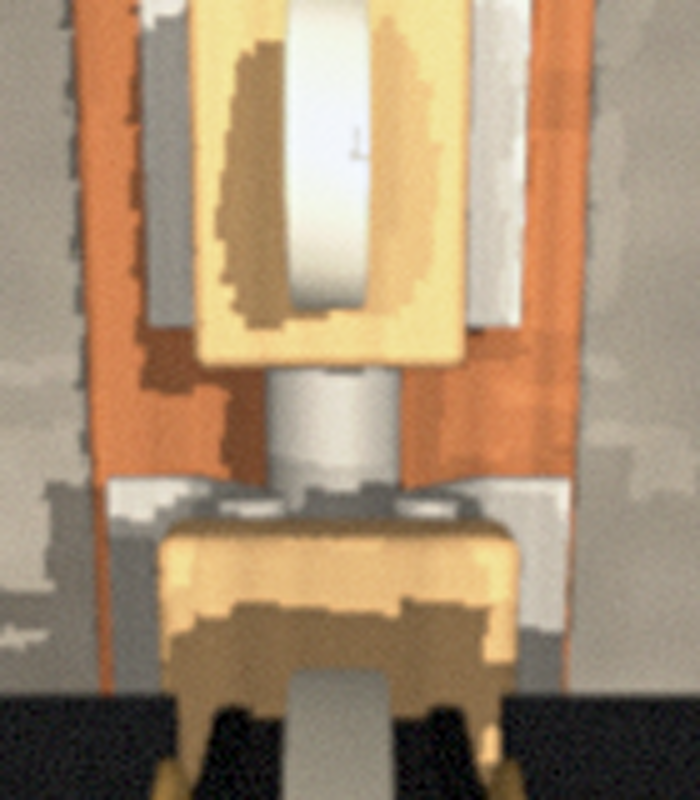

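Same as last time; push on.

```bash
python3 -m crank '{"dp":[[-0.1,0,1.5],[0,0,1.5],[0,0,0.7],[0,0,0.5],[0,0,0.5],[0,0,0.5],[0,0,0.5],[0,0,0.5]],"delta_rot":[[0,0,0],[0,0,0],[0,0,0],[0,0,0],[0,0,0],[0,0,0],[0,0,0],[0,0,0]]}'  && python3 -m crank '{"dp":[[0,0,0.3],[0,0,0.2],[0,0,0.2],[0,0,0],[0,0,0],[0,0,0],[0,0,0],[0,0,0]],"delta_rot":[[0,0,0],[0,0,0],[0,0,0],[0,0,0],[0,0,0],[0,0,0],[0,0,0],[0,0,0]]}' && python3 -m crank '{"dp":[[0,0,-0.4],[0,0,0],[0,0,0],[0,0,0],[0,0,-2],[0,0,-3],[0,0,-3],[0,0,-3]],"delta_rot":[[0,0,0],[0,0,0],[0,0,0],[0,0,0],[0,0,0],[0,0,0],[0,0,0],[0,0,0]]}' 4
python3 - <<'E'
from h import *
im,i,s=snap("side","pics/sd9.png")
crop(im,150,80,350,260,4,"pics/sd9c.png")
delta([.45,-.2,.3],down(-.3))
E
```

```text
time: 23.15
position: [0.674, -0.0077, 0.0864]
tool_rot: [3.138, 0.157, 0.002]
ft_force: [2.4, -0.0, -3.0]
grip_width: 0.115
time: 23.95
position: [0.6741, -0.0077, 0.0847]
tool_rot: [3.135, 0.156, 0.002]
ft_force: [-11.4, -2.0, 28.7]
grip_width: 0.116
time: 24.75
position: [0.673, -0.0081, 0.1926]
tool_rot: [-3.137, -0.157, 0.003]
ft_force: [-0.7, -0.1, 0.0]
grip_width: 0.458
t 24.8 pos [ 0.6756 -0.0075  0.1987] z axis [ 0.006  0.    -1.   ] xhead 0.0998 F [1.7 0.8 4.6] g 3.97
dp cm (current tool axes) [-24.3   16.91 -10.28] rotvec [-0.001 -0.006  0.4  ]
```

View pics/sd9c.png

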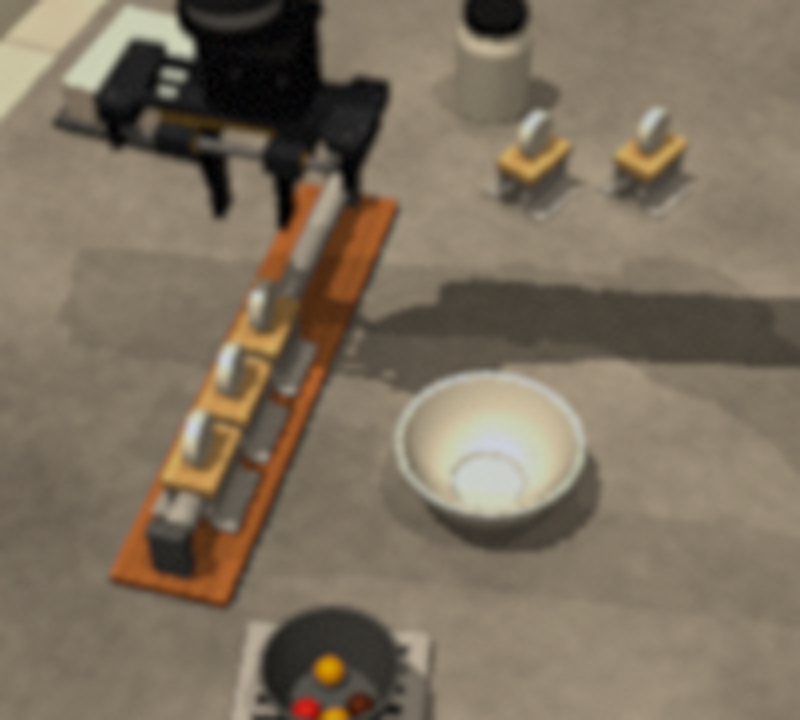

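Run:
```python
from h import *
delta([.549,-.310,.21],down(-.35))
```

```text
t 24.8 pos [ 0.6756 -0.0075  0.1987] z axis [ 0.006  0.    -1.   ] xhead 0.0998 F [1.7 0.8 4.6] g 3.97
dp cm (current tool axes) [-15.6   28.84  -1.22] rotvec [-0.001 -0.006  0.45 ]
```

```bash
python3 -m crank '{"dp":[[-1.95,3.6,-0.15],[-1.95,3.6,-0.15],[-1.95,3.6,-0.15],[-1.95,3.6,-0.15],[-1.95,3.6,-0.15],[-1.95,3.6,-0.15],[-1.95,3.6,-0.15],[-1.95,3.6,-0.15]],"delta_rot":[[0,0,0],[0,0,0],[0,0,0],[0,0,0],[0,0,0],[0,0,0],[0,0,0],[0,0,0]]}' && python3 -m crank '{"dp":[[0,0,0],[0,0,0],[0,0,0],[0,0,0],[0,0,0],[0,0,0],[0,0,0],[0,0,0]],"delta_rot":[[0,0,0.15],[0,0,0.15],[0,0,0.15],[0,0,0],[0,0,0],[0,0,0],[0,0,0],[0,0,0]]}'
python3 - <<'E'
from h import *
im,i,s=snap("wrist","pics/w10.png")
delta([.549,-.305,.07],down(-.35))
crop(im,100,100,400,300,2.6,"pics/c10.png")
E
```

```text
time: 25.6
position: [0.5459, -0.3115, 0.2039]
tool_rot: [-3.137, -0.157, 0.002]
ft_force: [-0.7, -0.4, -0.2]
grip_width: 0.458
time: 26.4
position: [0.5471, -0.31, 0.205]
tool_rot: [-3.094, 0.545, 0.0]
ft_force: [0.2, 0.4, 0.1]
grip_width: 0.459
t 26.45 pos [ 0.5471 -0.31    0.205 ] z axis [-0. -0. -1.] xhead -0.3492 F [-0.1 -0.4 -1.1] g 4.01
dp cm (current tool axes) [ 0.   -0.54 13.5 ] rotvec [0.    0.    0.001]
```

View pics/c10.png

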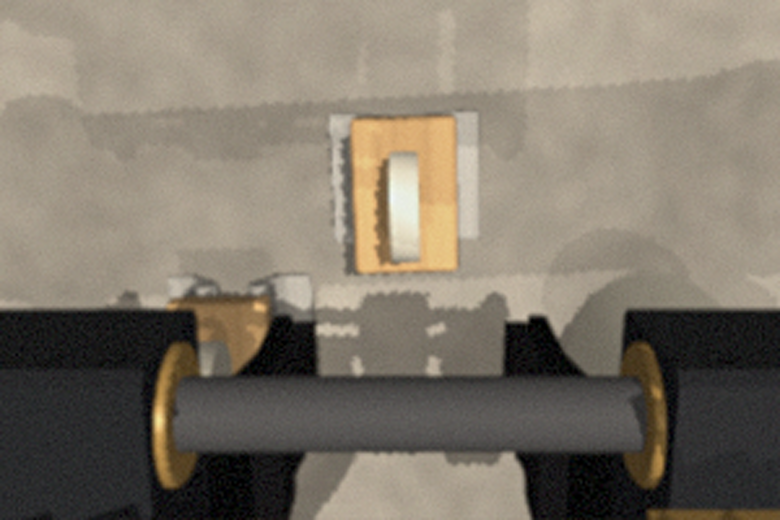

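Run:
```python
from h import *
im,i,s=load("pics/w10.png")
c=lambda x,y:(100+x/2.6-.3,100+y/2.6-.3)
p,h=rect(i,[c(*q) for q in [(351,118),(456,116),(458,271),(356,273)]]);print(p,h)
delta([*p,.07],down(h))
```

```text
sides mm [np.float64(59.8), np.float64(38.9), np.float64(59.7), np.float64(39.7)] rms mm 0.3
[ 0.5484 -0.3003] -0.328
t 26.45 pos [ 0.5471 -0.31    0.205 ] z axis [-0. -0. -1.] xhead -0.3492 F [-0.1 -0.4 -1.1] g 4.01
dp cm (current tool axes) [-0.21 -0.96 13.5 ] rotvec [ 0.     0.    -0.021]
```

```bash
python3 -m crank '{"dp":[[-0.2,-0.96,3.0],[0,0,3.0],[0,0,3.0],[0,0,3.0],[0,0,1.5],[0,0,0],[0,0,0],[0,0,0]],"delta_rot":[[0,0,-0.02],[0,0,0],[0,0,0],[0,0,0],[0,0,0],[0,0,0],[0,0,0],[0,0,0]]}' && python3 -m crank '{"dp":[[0,0,0],[0,0,0],[0,0,0],[0,0,0],[0,0,0],[0,0,-3],[0,0,-4],[0,0,-4]],"delta_rot":[[0,0,0],[0,0,0],[0,0,0],[0,0,0],[0,0,0],[0,0,0],[0,0,0],[0,0,0]]}' 0 30
python3 - <<'E'
from h import *
o=np.array([.6741,-.0075])-.14*np.array([-.0998,.995])
print(o);delta([*o,.16],down(0.1))
E
```

```text
time: 27.25
position: [0.549, -0.3006, 0.0708]
tool_rot: [3.098, -0.516, 0.002]
ft_force: [-0.4, -0.3, -0.6]
grip_width: 0.461
time: 28.05
position: [0.5479, -0.3, 0.1805]
tool_rot: [-3.098, 0.516, 0.003]
ft_force: [0.3, 0.7, -0.2]
grip_width: 0.114
[ 0.688072 -0.1468  ]
t 28.05 pos [ 0.5479 -0.3     0.1805] z axis [-0.002  0.001 -1.   ] xhead -0.3298 F [ 0.3  0.7 -0.2] g 0.99
dp cm (current tool axes) [  8.31 -19.03   2.04] rotvec [-0.001  0.002 -0.43 ]
```

```bash
python3 -m crank '{"dp":[[1.66,-3.8,0],[1.66,-3.8,0],[1.66,-3.8,0],[1.66,-3.8,0],[1.66,-3.8,0],[0,0,0],[0,0,0],[0,0,0]],"delta_rot":[[0,0,0],[0,0,0],[0,0,0],[0,0,0],[0,0,0],[0,0,-0.145],[0,0,-0.145],[0,0,-0.14]]}' && python3 -m crank '{"dp":[[0,0,3],[0,0,0],[0,0,0],[0,0,0],[0,0,0],[0,0,0],[0,0,0],[0,0,0]],"delta_rot":[[0,0,0],[0,0,0],[0,0,0],[0,0,0],[0,0,0],[0,0,0],[0,0,0],[0,0,0]]}'
python3 - <<'E'
from h import *
delta([.6881,-.1468,.112],down(0.1))
im,i,s=snap("wrist","pics/w11.png")
crop(im,190,80,330,240,5,"pics/c11.png")
E
```

```text
time: 28.85
position: [0.6886, -0.1468, 0.1793]
tool_rot: [-3.137, -0.168, 0.002]
ft_force: [-0.1, -1.0, -1.0]
grip_width: 0.111
time: 29.65
position: [0.6887, -0.1475, 0.1504]
tool_rot: [3.137, 0.157, 0.001]
ft_force: [0.8, 0.4, -1.2]
grip_width: 0.11
t 29.65 pos [ 0.6887 -0.1475  0.1504] z axis [ 0. -0. -1.] xhead 0.1 F [ 0.8  0.4 -1.2] g 0.96
dp cm (current tool axes) [-0.05 -0.07  3.84] rotvec [ 0. -0.  0.]
```

View pics/c11.png

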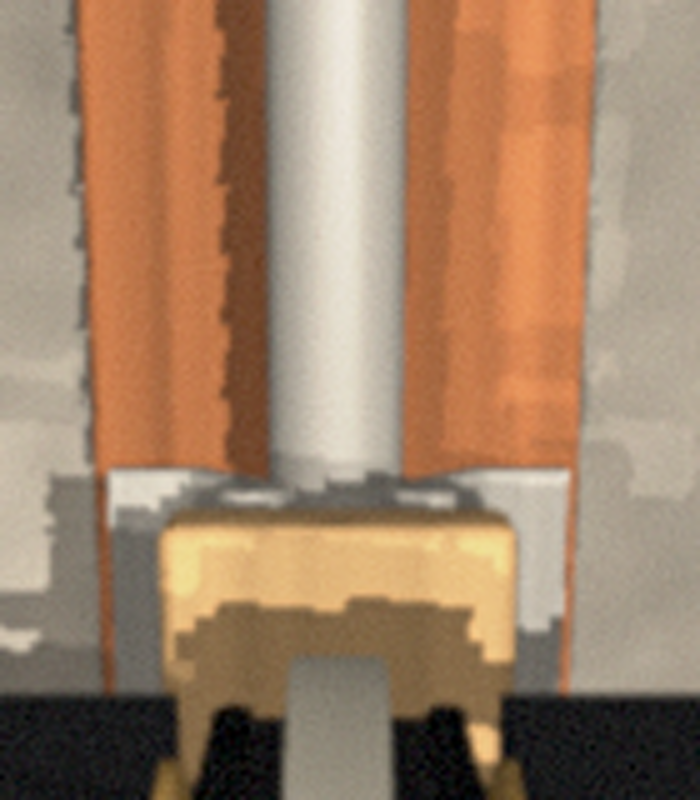

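```bash
python3 -m crank '{"dp":[[-0.1,0,1.5],[0,0,1.5],[0,0,0.7],[0,0,0.5],[0,0,0.5],[0,0,0.5],[0,0,0.5],[0,0,0.3]],"delta_rot":[[0,0,0],[0,0,0],[0,0,0],[0,0,0],[0,0,0],[0,0,0],[0,0,0],[0,0,0]]}'  && python3 -m crank '{"dp":[[0,0,0.3],[0,0,0.2],[0,0,0],[0,0,0],[0,0,0],[0,0,0],[0,0,0],[0,0,0]],"delta_rot":[[0,0,0],[0,0,0],[0,0,0],[0,0,0],[0,0,0],[0,0,0],[0,0,0],[0,0,0]]}'
```

```text
time: 30.5
position: [0.688, -0.1477, 0.0905]
tool_rot: [3.137, 0.157, 0.002]
ft_force: [2.3, 0.5, -3.7]
grip_width: 0.117
time: 31.3
position: [0.6878, -0.1476, 0.0868]
tool_rot: [3.137, 0.157, 0.001]
ft_force: [-3.4, 0.1, 9.7]
grip_width: 0.111
```

```bash
python3 -m crank '{"dp":[[0,0,0.2],[0,0,0.2],[0,0,0],[0,0,0],[0,0,0],[0,0,0],[0,0,0],[0,0,0]],"delta_rot":[[0,0,0],[0,0,0],[0,0,0],[0,0,0],[0,0,0],[0,0,0],[0,0,0],[0,0,0]]}' && python3 -m crank '{"dp":[[0,0,-0.6],[0,0,0],[0,0,0],[0,0,0],[0,0,-2],[0,0,-3],[0,0,-3],[0,0,-3]],"delta_rot":[[0,0,0],[0,0,0],[0,0,0],[0,0,0],[0,0,0],[0,0,0],[0,0,0],[0,0,0]]}' 4
python3 - <<'E'
from h import *
delta([.455,-.352,.21],down(-.3))
E
```

```text
time: 32.1
position: [0.6879, -0.1476, 0.0867]
tool_rot: [3.135, 0.156, 0.001]
ft_force: [-10.1, 0.5, 26.7]
grip_width: 0.111
time: 32.9
position: [0.6872, -0.1475, 0.197]
tool_rot: [-3.137, -0.157, 0.002]
ft_force: [0.9, 0.1, 0.2]
grip_width: 0.459
t 32.9 pos [ 0.6872 -0.1475  0.197 ] z axis [-0.001  0.001 -1.   ] xhead 0.1002 F [0.9 0.1 0.2] g 4.0
dp cm (current tool axes) [-25.15  18.02  -1.27] rotvec [-0.     0.002  0.4  ]
```

```bash
python3 -m crank '{"dp":[[-3.14,2.25,-0.1],[-3.14,2.25,-0.1],[-3.14,2.25,-0.1],[-3.14,2.25,-0.1],[-3.14,2.25,-0.1],[-3.14,2.25,-0.1],[-3.14,2.25,-0.1],[-3.14,2.25,-0.1]],"delta_rot":[[0,0,0],[0,0,0],[0,0,0],[0,0,0],[0,0,0],[0,0,0],[0,0,0],[0,0,0]]}' && python3 -m crank '{"dp":[[0,0,0],[0,0,0],[0,0,0],[0,0,0],[0,0,0],[0,0,0],[0,0,0],[0,0,0]],"delta_rot":[[0,0,0.135],[0,0,0.135],[0,0,0.13],[0,0,0],[0,0,0],[0,0,0],[0,0,0],[0,0,0]]}'
python3 - <<'E'
from h import *
im,i,s=snap("wrist","pics/w12.png")
crop(im,100,100,400,300,2.6,"pics/c12.png")
E
```

```text
time: 33.7
position: [0.4541, -0.3525, 0.2044]
tool_rot: [-3.137, -0.157, 0.001]
ft_force: [-0.0, -1.1, -0.8]
grip_width: 0.458
time: 34.5
position: [0.4556, -0.3517, 0.2049]
tool_rot: [-3.106, 0.468, 0.0]
ft_force: [-0.3, -0.1, -0.2]
grip_width: 0.461
```

View pics/c12.png

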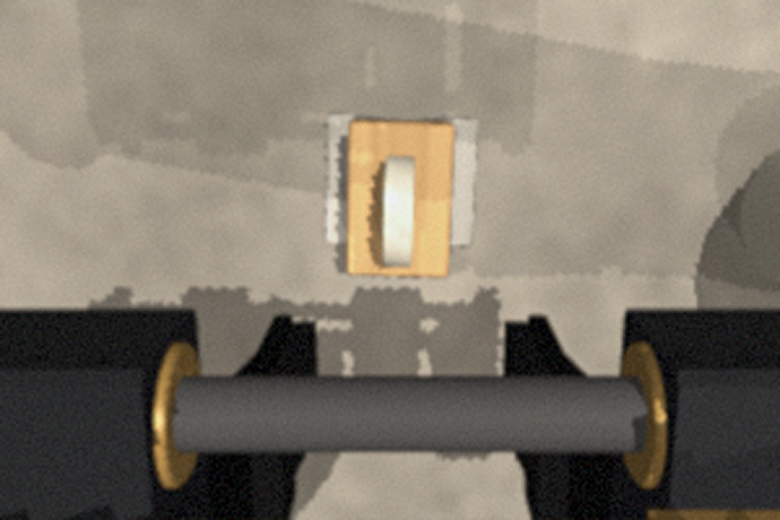

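Run:
```python
from h import *
im,i,s=load("pics/w12.png")
c=lambda x,y:(100+x/2.6-.3,100+y/2.6-.3)
p,h=rect(i,[c(*q) for q in [(349,122),(453,122),(450,276),(348,274)]]);print(p,h)
delta([*p,.068],down(h))
```

```text
sides mm [np.float64(58.7), np.float64(38.6), np.float64(59.5), np.float64(39.7)] rms mm 0.5
[ 0.4541 -0.3428] -0.312
t 34.55 pos [ 0.4557 -0.3518  0.205 ] z axis [-0.  0. -1.] xhead -0.2993 F [-0.   0.3 -0.2] g 4.01
dp cm (current tool axes) [-0.41 -0.81 13.7 ] rotvec [0.    0.    0.013]
```

```bash
python3 -m crank '{"dp":[[-0.41,-0.8,3.0],[0,0,3.0],[0,0,3.0],[0,0,3.0],[0,0,1.7],[0,0,0],[0,0,0],[0,0,0]],"delta_rot":[[0,0,0.013],[0,0,0],[0,0,0],[0,0,0],[0,0,0],[0,0,0],[0,0,0],[0,0,0]]}' && python3 -m crank '{"dp":[[0,0,0],[0,0,0],[0,0,0],[0,0,0],[0,0,0],[0,0,-3],[0,0,-4],[0,0,-4]],"delta_rot":[[0,0,0],[0,0,0],[0,0,0],[0,0,0],[0,0,0],[0,0,0],[0,0,0],[0,0,0]]}' 0 30
python3 - <<'E'
from h import *
o=np.array([.6743,-.0075])-.07*np.array([-.0998,.995])
print(o);delta([*o,.16],down(0.1))
E
```

```text
time: 35.35
position: [0.4543, -0.3431, 0.0684]
tool_rot: [3.103, -0.489, 0.001]
ft_force: [-0.1, -0.8, 0.6]
grip_width: 0.458
time: 36.15
position: [0.4535, -0.3424, 0.1786]
tool_rot: [-3.102, 0.489, 0.002]
ft_force: [0.2, -0.2, -1.2]
grip_width: 0.108
[ 0.681286 -0.07715 ]
t 36.15 pos [ 0.4535 -0.3424  0.1786] z axis [-0.001  0.001 -1.   ] xhead -0.3127 F [ 0.2 -0.2 -1.2] g 0.94
dp cm (current tool axes) [ 13.52 -32.24   1.87] rotvec [-0.001  0.001 -0.413]
```

```bash
python3 -m crank '{"dp":[[1.69,-4.03,-0.2],[1.69,-4.03,-0.2],[1.69,-4.03,-0.2],[1.69,-4.03,-0.2],[1.69,-4.03,-0.2],[1.69,-4.03,0],[1.69,-4.03,0],[1.69,-4.03,0]],"delta_rot":[[0,0,0],[0,0,0],[0,0,0],[0,0,0],[0,0,0],[0,0,0],[0,0,0],[0,0,0]]}' && python3 -m crank '{"dp":[[0,0,0],[0,0,0],[0,0,0],[0,0,1],[0,0,0],[0,0,0],[0,0,0],[0,0,0]],"delta_rot":[[0,0,-0.14],[0,0,-0.14],[0,0,-0.133],[0,0,0],[0,0,0],[0,0,0],[0,0,0],[0,0,0]]}'
python3 - <<'E'
from h import *
delta([.6813,-.0771,.1494],down(0.1))
im,i,s=snap("wrist","pics/w13.png")
crop(im,190,80,330,240,5,"pics/c13.png")
E
```

```text
time: 36.95
position: [0.6827, -0.0767, 0.1875]
tool_rot: [3.103, -0.49, -0.001]
ft_force: [1.1, -1.2, -0.1]
grip_width: 0.111
time: 37.75
position: [0.6821, -0.0779, 0.1783]
tool_rot: [3.137, 0.156, 0.001]
ft_force: [-0.6, -0.6, -0.9]
grip_width: 0.115
t 37.75 pos [ 0.6821 -0.0779  0.1783] z axis [ 0. -0. -1.] xhead 0.0991 F [-0.6 -0.6 -0.9] g 1.0
dp cm (current tool axes) [-0.07 -0.09  2.89] rotvec [ 0.    -0.    -0.001]
```

View pics/c13.png

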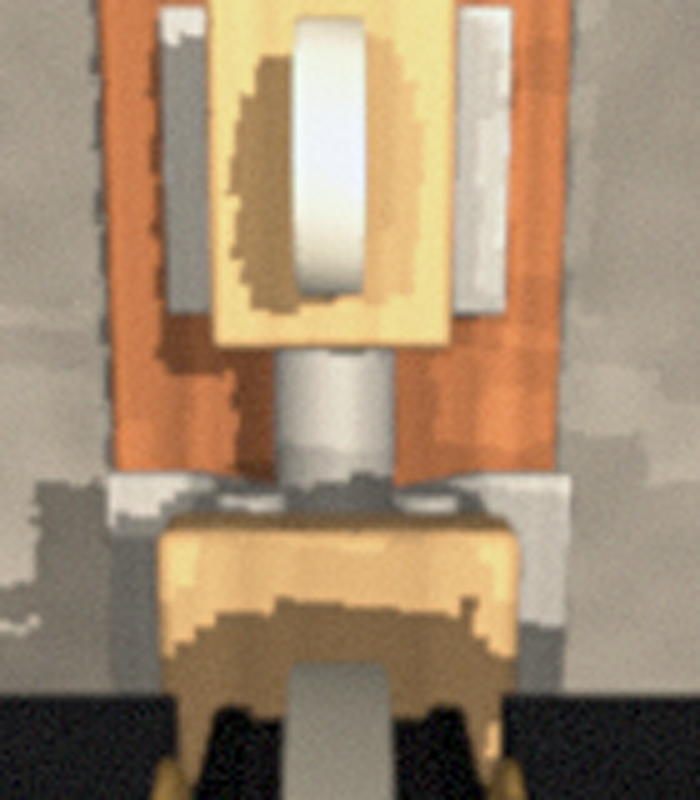

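```bash
python3 -m crank '{"dp":[[-0.08,-0.05,2.9],[0,0,1.8],[0,0,1.5],[0,0,0.6],[0,0,0.5],[0,0,0.5],[0,0,0.5],[0,0,0.5]],"delta_rot":[[0,0,0],[0,0,0],[0,0,0],[0,0,0],[0,0,0],[0,0,0],[0,0,0],[0,0,0]]}'  && python3 -m crank '{"dp":[[0,0,0.5],[0,0,0.2],[0,0,0.2],[0,0,0],[0,0,0],[0,0,0],[0,0,0],[0,0,0]],"delta_rot":[[0,0,0],[0,0,0],[0,0,0],[0,0,0],[0,0,0],[0,0,0],[0,0,0],[0,0,0]]}'
```

```text
time: 38.6
position: [0.6823, -0.0772, 0.0937]
tool_rot: [3.136, 0.157, 0.004]
ft_force: [-3.4, 0.4, 3.8]
grip_width: 0.111
time: 39.4
position: [0.6815, -0.0774, 0.0847]
tool_rot: [3.136, 0.156, 0.001]
ft_force: [-7.9, -1.1, 17.1]
grip_width: 0.116
```

```bash
python3 -m crank '{"dp":[[0,0,-0.4],[0,0,0],[0,0,0],[0,0,0],[0,0,-2],[0,0,-3],[0,0,-3],[0,0,-3]],"delta_rot":[[0,0,0],[0,0,0],[0,0,0],[0,0,0],[0,0,0],[0,0,0],[0,0,0],[0,0,0]]}' 5
python3 - <<'E'
from h import *
im,i,s=snap("scene","pics/sc14.png")
crop(im,110,150,370,290,3,"pics/sc14c.png")
im,i,s=snap("side","pics/sd14.png")
crop(im,150,110,330,310,3,"pics/sd14c.png")
# kin fit
D=[eval(l) for l in open("log.jsonl")]
import scipy.spatial.transform as T
Q=np.array([d[0] for d in D]);P=np.array([d[1] for d in D]);O=[R.from_rotvec(d[2]) for d in D]
import itertools
best=None
for sg in itertools.product([1,-1],repeat=7):
    # orientation test with axes zyzyzyz ; tool final = flip?
    e=0;rs=[]
    for q,o in zip(Q,O):
        r=R.identity()
        for k,ax in enumerate("zyzyzyz"): r=r*R.from_euler(ax,sg[k]*q[k])
        rs.append(r.inv()*o)
    m=rs[0]; e=max((m.inv()*r).magnitude() for r in rs)
    if best is None or e<best[0]-1e-4: best=(e,sg,m.as_matrix().round(3)); print(best)
E
```

```text
time: 40.2
position: [0.6809, -0.0773, 0.1955]
tool_rot: [-3.137, -0.157, 0.001]
ft_force: [1.0, 0.2, -0.4]
grip_width: 0.571
(0.9665172318115347, (1, 1, 1, 1, 1, 1, 1), array([[-0.984, -0.178,  0.   ],
       [ 0.178, -0.984,  0.   ],
       [-0.   ,  0.   ,  1.   ]]))
(0.7802213076968092, (-1, 1, 1, 1, 1, 1, -1), array([[-0.519, -0.855, -0.   ],
       [ 0.855, -0.519, -0.   ],
       [ 0.   , -0.   ,  1.   ]]))
(9.013023352746798e-16, (-1, 1, -1, 1, -1, 1, -1), array([[-1., -0., -0.],
       [ 0., -1., -0.],
       [-0., -0.,  1.]]))
```

View pics/sc14c.png

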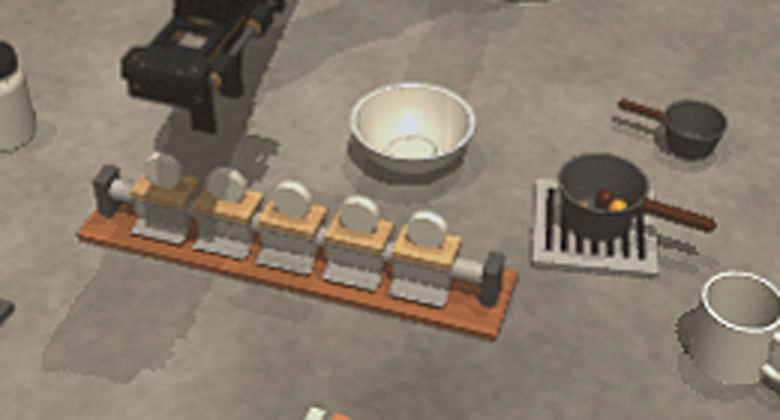

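View pics/sd14c.png

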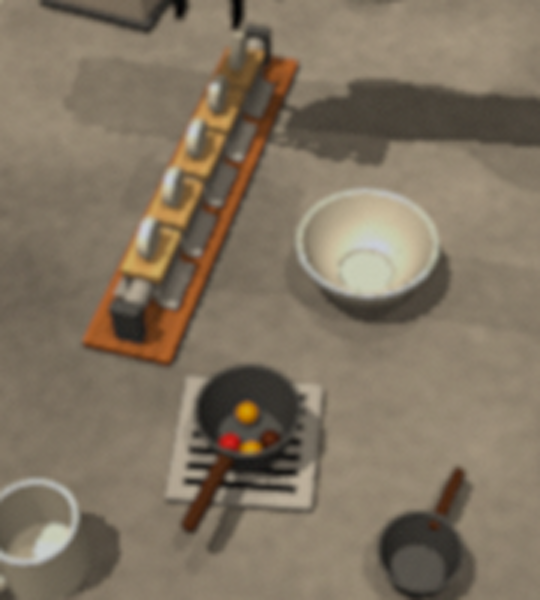

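Run:
```python
from h import *
D=[eval(l) for l in open("log.jsonl")]
sg=(-1,1,-1,1,-1,1,-1)
rows=[];y=[]
for q,p,o in D:
    r=R.identity();Rs=[r]
    for k,ax in enumerate("zyzyzyz"): r=r*R.from_euler(ax,sg[k]*q[k]);Rs.append(r)
    c=lambda k,j:Rs[k].as_matrix()[:,j]
    rows.append(np.c_[c(0,2),c(3,2),c(3,0),c(4,0),c(5,2),c(6,0),c(7,2)]);y.append(p)
A=np.vstack(rows);b=np.concatenate(y)
x,res,rk,sv=np.linalg.lstsq(A,b,rcond=None);print(len(D),x.round(4),rk,sv.round(3),np.abs(A@x-b).max())
for keep in ([0,1,4,6],[0,1,2,3,4,6],[0,1,4,5,6]):
    x,res,rk,sv=np.linalg.lstsq(A[:,keep],b,rcond=None);print(keep,x.round(4),np.abs(A[:,keep]@x-b).max())
```

```text
19 [ 0.2191  0.4773  0.0046 -0.0446  0.5121  0.0292  0.37  ] 7 [8.579e+00 7.521e+00 1.504e+00 5.180e-01 4.920e-01 2.540e-01 7.000e-03] 0.025920871287431785
[0, 1, 4, 6] [-0.0751  0.5157  0.4873  0.0778] 0.028404004899929017
[0, 1, 2, 3, 4, 6] [ 0.1737  0.4778 -0.0035 -0.0433  0.4901  0.3322] 0.026219267016184766
[0, 1, 4, 5, 6] [-0.0672  0.516   0.5087  0.0208  0.0801] 0.028687069250460245
```

Run:
```python
from h import *
D=[eval(l) for l in open("log.jsonl")]
sg=(-1,1,-1,1,-1,1,-1)
rows=[];y=[]
names=["h","y1","x1","z3","x3","y3","x4","y4","z5","x5","y5","x6","y6","z7"]
for q,p,o in D:
    r=R.identity();Rs=[r]
    for k,ax in enumerate("zyzyzyz"): r=r*R.from_euler(ax,sg[k]*q[k]);Rs.append(r)
    c=lambda k,j:Rs[k].as_matrix()[:,j]
    rows.append(np.c_[c(0,2),c(1,1),c(1,0),c(3,2),c(3,0),c(3,1),c(4,0),c(4,1),c(5,2),c(5,0),c(5,1),c(6,0),c(6,1),c(7,2)]);y.append(p)
A=np.vstack(rows);b=np.concatenate(y)
x,res,rk,sv=np.linalg.lstsq(A,b,rcond=1e-4);print(dict(zip(names,x.round(4))),rk,sv.round(4),np.abs(A@x-b).max())
```

```text
{'h': np.float64(0.2495), 'y1': np.float64(-0.0156), 'x1': np.float64(-0.0), 'z3': np.float64(0.4678), 'x3': np.float64(0.0), 'y3': np.float64(-0.0053), 'x4': np.float64(-0.0), 'y4': np.float64(-0.0053), 'z5': np.float64(0.5131), 'x5': np.float64(0.0), 'y5': np.float64(-0.0002), 'x6': np.float64(0.0), 'y6': np.float64(-0.0002), 'z7': np.float64(0.3497)} 12 [9.7150e+00 9.6993e+00 8.6866e+00 8.9300e-01 8.4650e-01 5.5140e-01
 3.3910e-01 2.8430e-01 2.0900e-01 1.2290e-01 1.1190e-01 6.8000e-03
 0.0000e+00 0.0000e+00] 8.326672684688674e-16
```

```bash
cat > kin.py <<'E'
from h import *
sg=np.array((-1,1,-1,1,-1,1,-1))
def build():
    D=[eval(l) for l in open("log.jsonl")]
    rows=[];y=[]
    for q,p,o in D:
        r=R.identity();Rs=[r.as_matrix()]
        for k,ax in enumerate("zyzyzyz"): r=r*R.from_euler(ax,sg[k]*q[k]);Rs.append(r.as_matrix())
        rows.append(cols(Rs));y.append(p)
    return np.linalg.lstsq(np.vstack(rows),np.concatenate(y),rcond=1e-4)[0]
def cols(Rs):
    return np.c_[Rs[0][:,2],Rs[1][:,1],Rs[3][:,2],Rs[3][:,1],Rs[5][:,2],Rs[5][:,1],Rs[7][:,2]]
X=build()
M0=np.diag([-1,-1,1.])
def rots(q):
    Rs=[np.eye(3)]
    for k in range(7):
        a=sg[k]*q[k];c,s=np.cos(a),np.sin(a)
        m=np.array([[c,-s,0],[s,c,0],[0,0,1]]) if k%2==0 else np.array([[c,0,s],[0,1,0],[-s,0,c]])
        Rs.append(Rs[-1]@m)
    return Rs
def fk(q):
    Rs=rots(q); C=cols(Rs)
    return C@X, Rs[7]@M0, C
lo=np.array([-2.86,-.3,-1.38,.06,-1.56,.09,-2.69]);hi=np.array([2.86,2.09,1.24,2.45,4.7,2.05,2.69])
def ik(p,Rm,q0,w=0.002):
    def f(q):
        a,b,_=fk(q); e=0.5*(np.cross(b[:,0],Rm[:,0])+np.cross(b[:,1],Rm[:,1])+np.cross(b[:,2],Rm[:,2]))
        tr=(np.trace(b.T@Rm)-1)/2
        if tr<0: n=np.linalg.norm(e)+1e-9; e=e/n*(2-n)
        return np.r_[(a-p)*3,e,w*(q-q0)*.1]
    r=least_squares(f,np.clip(q0,lo+.03,hi-.03),bounds=(lo+.02,hi-.02),max_nfev=60)
    a,b,_=fk(r.x); return r.x,np.linalg.norm(a-p)+.1*np.linalg.norm(b-Rm)
def wristpts(q):
    Rs=rots(q);C=cols(Rs)
    e=C[:,:3]@X[:3]; w=C[:,:6]@X[:6]; return e,w
E
cat > search.py <<'E'
from kin import *
cup=np.array([.503,.267,.012]);yaw0=-.04;bowl=np.array([.475,.043])
def Rz(a): return R.from_euler("z",a).as_matrix()
def grasp(phi,s):
    z=np.array([np.sin(phi),0,-np.cos(phi)]);y=np.array([0,s,0.]);x=np.cross(y,z)
    return np.array([0,.085,.040]),np.c_[x,y,z]
def pourpose(psi,beta,th,lipz,off):
    u=np.array([np.cos(beta),np.sin(beta),0]);ax=np.cross([0,0,1],u)
    Rp=Rz(psi)@R.from_rotvec(ax*th).as_matrix()
    lip=np.r_[bowl,lipz]-Rz(psi)@u*off
    return lip-Rp@(.048*u+np.array([0,0,.055])),Rp
rng=np.random.default_rng(0)
q00=ctrl.get_state()["joint_positions"]
if __name__=="__main__":
  res=[]
  seeds=[q00]+[rng.uniform(lo,hi) for _ in range(3)]
  for beta in (0,np.pi,-np.pi/2,-np.pi/4,-3*np.pi/4):
   for phi in (-.5,0,.5):
    for s in (1,-1):
     g,G=grasp(phi,s)
     for psi in np.arange(-2.4,2.5,.4):
      c,Rp=pourpose(psi,beta,2.0,.09,.015)
      best=(9,)
      for q0 in seeds:
        q,e=ik(c+Rp@g,Rp@G,q0)
        if e<2e-3:
            el,w=wristpts(q)
            m=min((q-lo).min(),(hi-q).min())
            if min(el[2],w[2])>.1: best=min(best,(-m,tuple(q)))
      if best[0]<0: res.append((best[0],beta,phi,s,psi,best[1])); print(round(-best[0],2),round(beta,2),phi,s,round(psi,2),np.round(best[1],2),flush=True)
  import pickle; pickle.dump(res,open("res.pkl","wb"))
E
time python3 search.py | sort -rn > sr.txt; wc -l sr.txt; head -60 sr.txt
```

```text
55 sr.txt
0.54 0 0.5 -1 -1.6 [ 1.1   1.01 -0.84  1.72 -0.68  1.37 -0.88]
0.44 3.14 -0.5 1 -1.2 [-0.98  0.74  0.24  1.87  1.08  1.61  0.56]
0.44 -0.79 0.5 -1 -0.4 [ 1.17  1.06 -0.94  1.72 -0.67  1.46 -0.24]
0.41 3.14 -0.5 1 1.6 [ 1.28  0.82 -0.78  2.04 -0.66  1.45 -0.69]
0.4 -2.36 -0.5 1 0.4 [ 1.18  0.74 -0.66  2.05 -0.87  1.58 -1.32]
0.39 0 0.5 -1 -1.2 [ 0.85  1.11 -0.82  1.46 -0.51  1.66 -0.97]
0.36 -0.79 0.5 -1 -0.8 [ 1.45  0.99 -1.02  2.01 -0.86  1.16 -0.07]
0.32 0 0.5 -1 -2.0 [ 1.49  1.06 -1.06  2.01 -0.74  0.98 -0.83]
0.32 -0.79 0.5 -1 -0.0 [ 0.95  1.21 -1.02  1.46 -0.45  1.73 -0.41]
0.31 0 0.5 1 -1.6 [ 1.24  1.18 -1.07  1.72 -0.46  1.27  2.09]
0.29 3.14 -0.5 1 2.0 [ 1.02  0.92 -0.7   1.75 -0.47  1.76 -0.75]
0.28 -2.36 -0.5 -1 0.8 [ 1.28  1.18 -1.1   1.74 -0.36  1.67  1.37]
0.25 0 0.5 1 -1.2 [ 1.    1.32 -1.13  1.45 -0.25  1.59  1.96]
0.23 0 0.5 1 -2.0 [ 1.55  1.16 -1.15  2.01 -0.6   0.91  2.2 ]
0.22 3.14 -0.5 -1 1.6 [ 1.58  1.18 -1.16  2.03 -0.29  1.29  2.09]
0.2 -2.36 -0.5 1 0.8 [ 0.94  0.85 -0.59  1.75 -0.67  1.85 -1.42]
0.19 3.14 -0.5 1 -2.0 [-1.07  1.31  1.05  1.38  0.21  1
[... 1826 characters left out ...]
-2.67]
0.02 3.14 -0.5 -1 -0.4 [ 0.05  0.83 -1.01  2.43  2.12  2.03 -2.67]
0.02 0 0.5 -1 1.6 [-0.47  0.72 -0.42  1.96  0.92  2.03  0.21]
0.02 0 0.5 -1 1.2 [-0.76  0.81  0.1   1.69  0.56  2.03  0.39]
0.02 -2.36 -0.5 1 1.2 [ 0.95  1.17 -0.97  1.48 -0.32  2.03 -1.73]
0.02 -0.79 0.5 1 2.4 [-0.98  0.83  0.38  1.7   0.61  2.03 -1.85]
0.02 -0.79 0.5 1 0.4 [ 0.8   1.51 -1.36  1.24 -0.11  1.99  2.44]
0.02 -0.79 0.5 1 -0.8 [ 1.66  1.44 -1.36  2.01 -0.3   0.92  2.63]
0.02 -0.79 0.5 1 -0.0 [ 1.07  1.49 -1.36  1.45 -0.15  1.66  2.47]
0.02 -0.79 0.5 -1 2.4 [-0.98  0.83  0.38  1.7   0.61  2.03  1.29]
0.02 -0.79 0.5 -1 0.4 [ 0.72  1.3  -1.05  1.25 -0.32  2.03 -0.48]
real	4m27.742s
user	4m23.514s
sys	0m0.516s
```

```bash
cat > cand.py <<'E'
from search import *
import pickle,itertools
res=sorted(pickle.load(open("res.pkl","rb")))[:12]
box=np.array(list(itertools.product(np.linspace(-.095,.095,7),(-.0375,0,.0375),(-.051,-.10,-.16))))
def clear(c,Rp,g,G):
    p=c+Rp@g;T=Rp@G
    W=box@T.T+p
    dz=W[:,2].min()
    d=np.hypot(W[:,0]-bowl[0],W[:,1]-bowl[1]);k=d<.08
    bz=(W[k,2].min()-.055) if k.any() else 9
    rx=(W[:,0]-.674)*.995+(W[:,1]+.0075)*.1
    k=(rx>-.05); sz=(W[k,2].min()-.103) if k.any() else 9
    return dz,bz,sz
for m,beta,phi,s,psi,q in res:
    g,G=grasp(phi,s); q=np.array(q);out=[]
    for lz in (.09,.12):
        c1=[9,9,9]
        for th in (.6,1,1.4,2.0):
            c,Rp=pourpose(psi,beta,th,lz,.015); c1=np.minimum(c1,clear(c,Rp,g,G))
        # continuation back
        qq=q.copy();ok=True;mm=9
        for th in np.arange(2.0,-.01,-.1):
            c,Rp=pourpose(psi,beta,th,lz+.03*(1-th/2),.015); qq,e=ik(c+Rp@g,Rp@G,qq); mm=min(mm,(qq-lo).min(),(hi-qq).min()); ok&=e<2e-3
        if ok:
          c0,Rp0=c,Rp
          for f in np.linspace(0,1,12):
            a=psi+(yaw0-psi)*f; cc=c0+(cup+[0,0,.1]-c0)*f; Rr=Rz(a); qq,e=ik(cc+Rr@g,Rr@G,qq); mm=min(mm,(qq-lo).min(),(hi-qq).min()); ok&=e<2e-3
          qq,e=ik(cup+Rz(yaw0)@g,Rz(yaw0)@G,qq); ok&=e<2e-3; mm=min(mm,(qq-lo).min(),(hi-qq).min())
        out.append((lz,ok,round(mm,2),np.round(c1,3),qq.round(2)))
    print(round(-m,2),round(beta,2),phi,s,round(psi,2),out,flush=True)
E
python3 cand.py
```

```text
0.54 0 0.5 -1 -1.6 [(0.09, np.True_, np.float64(0.24), array([ 4.9e-02, -6.0e-03,  9.0e+00]), array([-0.07,  0.38, -0.89,  2.04,  1.04,  0.82, -1.65])), (0.12, np.True_, np.float64(0.22), array([0.079, 0.024, 9.   ]), array([-0.03,  0.4 , -0.94,  2.04,  1.07,  0.84, -1.67]))]
0.44 3.14 -0.5 1 -1.2 [(0.09, np.True_, np.float64(0.1), array([ 0.049, -0.006,  0.059]), array([-0.38,  0.72, -0.2 ,  1.35, -0.14,  1.5 ,  2.59])), (0.12, np.True_, np.float64(0.08), array([0.079, 0.024, 0.089]), array([-0.41,  0.72, -0.15,  1.35, -0.17,  1.5 ,  2.61]))]
0.44 -0.79 0.5 -1 -0.4 [(0.09, np.True_, np.float64(0.02), array([0.089, 0.088, 0.037]), array([ 0.06,  0.46, -1.06,  2.04,  1.14,  0.9 , -1.7 ])), (0.12, np.True_, np.float64(0.02), array([0.119, 0.118, 0.067]), array([ 0.1 ,  0.49, -1.1 ,  2.03,  1.17,  0.92, -1.71]))]
0.41 3.14 -0.5 1 1.6 [(0.09, np.False_, np.float64(0.02), array([ 4.9e-02, -6.0e-03,  9.0e+00]), array([-1.14,  1.09,  1.22,  1.53, -1.07,  1.81, -2.67])), (0.12, np.False_, np.float64(0.02), array([0.079, 0.024, 9.   ]), array([-1.14,  1.09,  1.22,  1.53, -1.07,  1.81, -2.67])
[... 1493 characters left out ...]
 1.12,  0.89,  1.45])), (0.12, np.True_, np.float64(0.11), array([0.079, 0.024, 9.   ]), array([ 0.06,  0.46, -1.06,  2.04,  1.14,  0.9 ,  1.44]))]
0.29 3.14 -0.5 1 2.0 [(0.09, np.False_, np.float64(0.02), array([ 4.9e-02, -6.0e-03,  9.0e+00]), array([-1.14,  1.09,  1.22,  1.53, -1.07,  1.81, -2.67])), (0.12, np.False_, np.float64(0.02), array([0.079, 0.024, 9.   ]), array([-1.14,  1.09,  1.22,  1.53, -1.07,  1.81, -2.67]))]
0.28 -2.36 -0.5 -1 0.8 [(0.09, np.True_, np.float64(0.08), array([0.089, 0.088, 9.   ]), array([-0.03,  0.86, -0.77,  1.33,  0.22,  1.52, -0.8 ])), (0.12, np.True_, np.float64(0.02), array([0.119, 0.118, 9.   ]), array([-0.02,  0.87, -0.79,  1.33,  0.24,  1.53, -0.82]))]
```

Run:
```python
from h import *
delta([.503,.25,.27],down(-.04)); print(ctrl.get_state()["joint_positions"].round(2))
```

```text
t 40.3 pos [ 0.6835 -0.0768  0.1997] z axis [ 0.007 -0.    -1.   ] xhead 0.0999 F [0.2 0.7 0.7] g 4.96
dp cm (current tool axes) [-14.65 -34.31  -7.17] rotvec [ 0.    -0.007  0.14 ]
[ 0.69  0.57 -0.9   1.38  0.45  1.39 -0.11]
```

```bash
python3 -m crank '{"dp":[[-1.83,-4.29,-0.9],[-1.83,-4.29,-0.9],[-1.83,-4.29,-0.9],[-1.83,-4.29,-0.9],[-1.83,-4.29,-0.9],[-1.83,-4.29,-0.9],[-1.83,-4.29,-0.9],[-1.83,-4.29,-0.9]],"delta_rot":[[0,0,0],[0,0,0],[0,0,0],[0,0,0],[0,0,0],[0,0,0],[0,0,0],[0,0,0]]}' 3 && python3 -m crank '{"dp":[[0,0,0],[0,0,0],[0,0,0],[0,0,0],[0,0,0],[0,0,0],[0,0,0],[0,0,0]],"delta_rot":[[0,0,0.14],[0,0,0],[0,0,0],[0,0,0],[0,0,0],[0,0,0],[0,0,0],[0,0,0]]}'
python3 - <<'E'
from h import *
im,i,s=snap("wrist","pics/w15.png"); print(s["joint_positions"].round(3))
delta([.503,.25,.27],down(-.04))
crop(im,60,0,460,300,2,"pics/c15.png")
E
```

```text
time: 41.1
position: [0.4999, 0.2506, 0.2666]
tool_rot: [3.137, 0.156, -0.0]
ft_force: [0.2, 0.2, 0.6]
grip_width: 0.343
time: 41.9
position: [0.5013, 0.2493, 0.2669]
tool_rot: [3.141, -0.063, -0.0]
ft_force: [0.3, 0.6, 0.6]
grip_width: 0.348
[ 0.424  0.261 -1.088  1.613  0.234  1.41  -0.728]
t 41.95 pos [0.5012 0.2494 0.267 ] z axis [-0. -0. -1.] xhead -0.04 F [-0.3  0.4 -0.5] g 2.99
dp cm (current tool axes) [ 0.17 -0.07 -0.3 ] rotvec [0. 0. 0.]
```

View pics/c15.png

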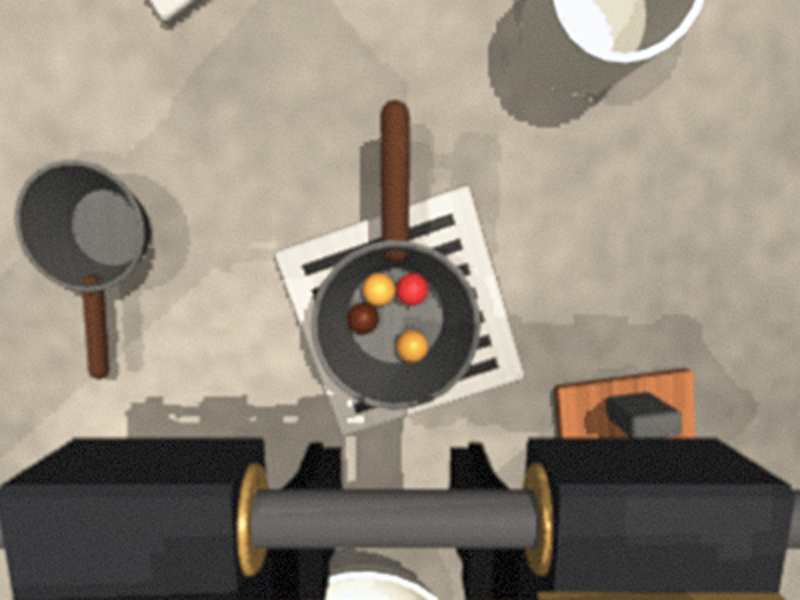

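Run:
```python
from h import *
im,i,s=load("pics/w15.png")
c=lambda x,y:(60+x/2-.25,y/2-.25)
l,r,t,b=[plane(i,c(*q),.067) for q in [(313,322),(480,322),(397,241),(397,406)]]
print(l,r,t,b,(l+r)/2,(t+b)/2,np.linalg.norm(l-r),np.linalg.norm(t-b))
h1=plane(i,c(397,250),.052);h2=plane(i,c(395,102),.052);print("handle",h1,h2)
l=plane(i,c(383,150),.052);r=plane(i,c(407,150),.052);print((l+r)/2,np.linalg.norm(l-r))
l=plane(i,c(384,230),.052);r=plane(i,c(409,230),.052);print((l+r)/2,np.linalg.norm(l-r))
print("tray",[plane(i,c(*q),.012).round(3) for q in [(275,256),(468,187),(523,377),(347,430)]])
print("mug rim",[plane(i,c(*q),.075).round(3) for q in [(555,0),(703,0),(628,60)]])
```

```text
[0.45564045 0.26911334 0.067     ] [0.54869109 0.26546308 0.067     ] [0.5041358  0.31113249 0.067     ] [0.50057398 0.21863821 0.067     ] [0.50216577 0.26728821 0.067     ] [0.50235489 0.26488535 0.067     ] 0.09312221306935133 0.09256282865957118
handle [0.50397645 0.30598243 0.052     ] [0.50586795 0.38286879 0.052     ]
[0.50492668 0.35893231 0.052     ] 0.01304566485328957
[0.50411666 0.31691691 0.052     ] 0.014023936980136568
tray [array([0.427, 0.304, 0.012]), array([0.549, 0.341, 0.012]), array([0.584, 0.22 , 0.012]), array([0.466, 0.188, 0.012])]
mug rim [array([0.584, 0.42 , 0.075]), array([0.655, 0.417, 0.075]), array([0.621, 0.393, 0.075])]
```

```bash
python3 - <<'E'
from h import *
i=info("side")
b=lambda x,y:(150+x/3-.33,110+y/3-.33)
P=[plane(i,b(*q),.055).round(4) for q in [(296,242),(440,247),(368,190),(368,301)]]
print(P,(P[0]+P[1])/2,(P[2]+P[3])/2)
i=info("scene"); b=lambda x,y:(110+x/3-.33,150+y/3-.33)
P=[plane(i,b(*q),.055).round(4) for q in [(350,127),(476,126),(412,84),(412,171)]]
print(P,(P[0]+P[1])/2,(P[2]+P[3])/2)
E
cat > sim.py <<'E'
from search import *
import search
search.cup=cup=np.array([.5022,.2655,.012]);yaw0=-.025
import sys
def run(phi,psi,thmax,lz,off,verbose=True,bw=None,q=None,skip=False):
    if bw is not None: search.bowl[:]=bw
    g,G=grasp(phi,-1); q=ctrl.get_state()["joint_positions"].copy() if q is None else q; mm=9;log=[]
    p,T,_=fk(q)
    def to(p1,T1,n,name):
        nonlocal q,mm,p,T
        r0=R.from_matrix(T);d=(r0.inv()*R.from_matrix(T1)).as_rotvec();p0=p.copy();ee=0
        for f in np.linspace(0,1,n+1)[1:]:
            q,e=ik(p0+f*(p1-p0),(r0*R.from_rotvec(d*f)).as_matrix(),q);ee=max(ee,e);mm=min(mm,(q-lo).min(),(hi-q).min())
        p,T=np.array(p1),np.array(T1)
        if verbose: print(name,"err",round(ee,4),"margin",round(min((q-lo).min(),(hi-q).min()),2),q.round(2))
        return ee
    E=0
    if not skip:
        Rc=Rz(yaw0)
        E=max(E,to(cup+Rc@g-.1*(Rc@G)[:,2],Rc@G,8,"pre"))
        E=max(E,to(cup+Rc@g,Rc@G,5,"grasp"))
        E=max(E,to(cup+[0,0,.16]+Rc@g,Rc@G,6,"lift"))
    c,Rp=pourpose(psi,0,0,lz+.06,.02)
    E=max(E,to(c+Rp@g,Rp@G,16,"carry"))
    for th in np.arange(.2,thmax+.01,.2):
        c,Rp=pourpose(psi,0,th,lz,off); E=max(E,to(c+Rp@g,Rp@G,4,f"th{th:.1f}"))
    return E,mm
if __name__=="__main__":
    print(run(.5,-1.6,2.0,.12,.015))
E
python3 sim.py
```

```text
[array([0.5364, 0.0623, 0.055 ]), array([0.4025, 0.0175, 0.055 ]), array([ 0.4936, -0.0291,  0.055 ]), array([0.4462, 0.1061, 0.055 ])] [0.46945 0.0399  0.055  ] [0.4699 0.0385 0.055 ]
[array([ 0.5123, -0.0204,  0.055 ]), array([0.4531, 0.1068, 0.055 ]), array([0.4094, 0.0105, 0.055 ]), array([0.5536, 0.072 , 0.055 ])] [0.4827 0.0432 0.055 ] [0.4815  0.04125 0.055  ]
pre err 0.0 margin 0.27 [ 0.12  0.15 -1.11  2.05  0.74  0.88 -1.44]
grasp err 0.0 margin 0.4 [ 0.01  0.41 -0.98  2.05  1.08  0.84 -1.66]
lift err 0.0 margin 0.2 [ 0.26  0.14 -1.18  1.9   0.66  0.96 -1.25]
carry err 0.0 margin 0.28 [ 0.09  0.47 -0.75  1.62  0.69  1.55 -2.41]
th0.2 err 0.0 margin 0.36 [ 0.24  0.44 -0.79  1.72  0.58  1.33 -2.33]
th0.4 err 0.0 margin 0.53 [ 0.42  0.38 -0.85  1.75  0.4   1.21 -2.16]
th0.6 err 0.0 margin 0.46 [ 0.61  0.35 -0.92  1.77  0.21  1.13 -1.96]
th0.8 err 0.0 margin 0.39 [ 0.79  0.37 -0.99  1.79  0.01  1.08 -1.76]
th1.0 err 0.0 margin 0.33 [ 0.95  0.43 -1.05  1.8  -0.14  1.08 -1.58]
th1.2 err 0.0 margin 0.29 [ 1.08  0.54 -1.09  1.8  -0.26  1.1  -1.43]
th1.4 err 0.0 margin 0.27 [ 1.16  0.67 -1.11  1.8  -0.33  1.13 -1.32]
th1.6 err 0.0 margin 0.26 [ 1.21  0.82 -1.12  1.78 -0.39  1.17 -1.22]
th1.8 err 0.0 margin 0.27 [ 1.24  0.98 -1.11  1.75 -0.44  1.23 -1.14]
th2.0 err 0.0 margin 0.28 [ 1.26  1.14 -1.1   1.72 -0.49  1.29 -1.08]
(np.float64(2.0710281111118522e-08), np.float64(0.19616331223699968))
```

Run:
```python
from sim import *
g,G=grasp(.5,-1);Rc=Rz(-.025)
T=Rc@G; p=cup+Rc@g; print(p, T.round(3))
delta(p-.1*T[:,2],R.from_matrix(T))
```

```text
[0.50432478 0.35047344 0.052     ] [[ 0.877 -0.025  0.479]
 [-0.022 -1.    -0.012]
 [ 0.479  0.    -0.878]]
t 41.95 pos [0.5012 0.2494 0.267 ] z axis [-0. -0. -1.] xhead -0.04 F [-0.3  0.4 -0.5] g 2.99
dp cm (current tool axes) [ -4.89 -10.04  12.72] rotvec [ 0.004  0.5   -0.015]
```

```bash
python3 -m crank '{"dp":[[-1.22,-2.51,3.1],[-1.22,-2.51,3.1],[-1.22,-2.51,3.1],[-1.22,-2.51,3.1],[0,0,0],[0,0,0],[0,0,0],[0,0,0]],"delta_rot":[[0,0,-0.015],[0,0,0],[0,0,0],[0,0,0],[0,0.125,0],[0,0.125,0],[0,0.125,0],[0,0.125,0]]}' 3.2 && python3 -m crank '{"dp":[[0,0,0],[0,0,0],[0,0,0],[0,0,0],[0,0,0],[0,0,0],[0,0,0],[0,0,0]],"delta_rot":[[0,0,0],[0,0,0],[0,0,0],[0,0,0],[0,0,0],[0,0,0],[0,0,0],[0,0,0]]}'
python3 - <<'E'
from sim import *
im,i,s=snap("wrist","pics/w16.png"); snap("scene","pics/sc16.png"); print(s["joint_positions"].round(3))
g,G=grasp(.5,-1);Rc=Rz(-.025)
T=Rc@G; p=cup+Rc@g
delta(p,R.from_matrix(T))
print(proj(i,[p,p-Rc@[0,.03,0],p+Rc@[0,.03,0]]).round(1))
E
```

```text
time: 42.75
position: [0.4552, 0.3519, 0.1437]
tool_rot: [3.037, -0.037, 0.784]
ft_force: [-0.1, -0.4, 0.3]
grip_width: 0.368
time: 43.55
position: [0.4554, 0.3512, 0.1429]
tool_rot: [3.038, -0.038, 0.775]
ft_force: [0.2, 0.3, -0.2]
grip_width: 0.371
[ 0.054  0.122 -1.035  2.05   0.706  0.864 -1.413]
t 43.65 pos [0.4553 0.3512 0.143 ] z axis [ 0.479 -0.012 -0.878] xhead -0.0249 F [-0.3 -0.1  0.3] g 3.19
dp cm (current tool axes) [-0.05 -0.05 10.33] rotvec [0. 0. 0.]
[[257.1 198.5]
 [257.  232.5]
 [257.1 162.4]]
```

View pics/w16.png

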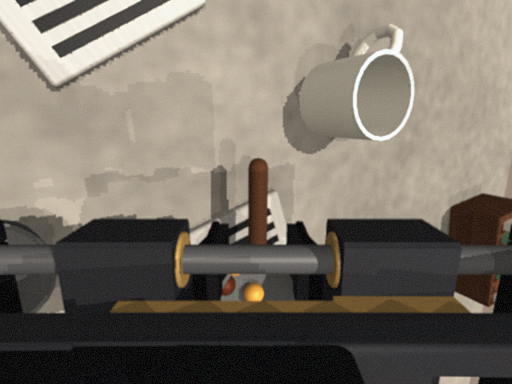

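View pics/sc16.png

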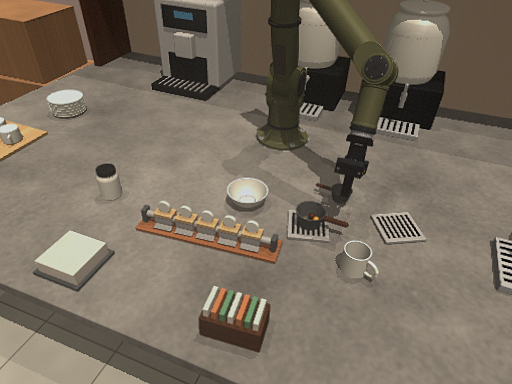

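```bash
python3 -m crank '{"dp":[[0.05,-0.05,3.0],[0,0,3.0],[0,0,2.3],[0,0,1.2],[0,0,0.8],[0,0,0],[0,0,0],[0,0,0]],"delta_rot":[[0,0,0],[0,0,0],[0,0,0],[0,0,0],[0,0,0],[0,0,0],[0,0,0],[0,0,0]]}'
python3 - <<'E'
from sim import *
im,i,s=snap("wrist","pics/w17.png")
g,G=grasp(.5,-1);Rc=Rz(-.025)
T=Rc@G; p=cup+Rc@g
delta(p,R.from_matrix(T))
E
```

```text
time: 44.45
position: [0.5052, 0.3511, 0.0539]
tool_rot: [3.038, -0.037, 0.778]
ft_force: [-0.4, -0.0, 0.4]
grip_width: 0.364
t 44.5 pos [0.5052 0.351  0.0539] z axis [ 0.481 -0.011 -0.877] xhead -0.0248 F [-1.  -0.9 -0.2] g 3.16
dp cm (current tool axes) [-0.17  0.06  0.12] rotvec [-0.001 -0.001  0.   ]
```

View pics/w17.png

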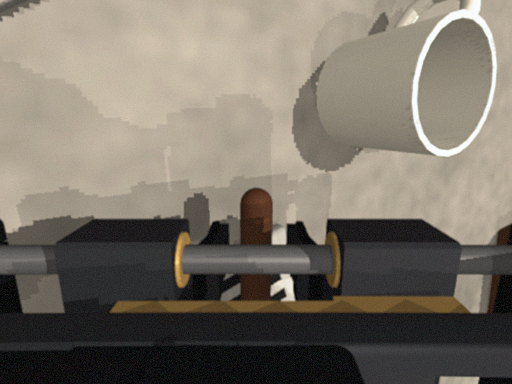

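```bash
python3 -m crank '{"dp":[[-0.15,0,0.1],[0,0,0],[0,0,0],[0,0,0],[0,0,0],[0,0,0],[0,0,0],[0,0,0]],"delta_rot":[[0,0,0],[0,0,0],[0,0,0],[0,0,0],[0,0,0],[0,0,0],[0,0,0],[0,0,0]]}' 0 55 && python3 -m crank '{"dp":[[0,0,0],[0.24,0,-0.44],[0.48,0,-0.88],[0.96,0,-1.76],[0.96,0,-1.76],[0.48,0,-0.88],[0,0,0],[0,0,0]],"delta_rot":[[0,0,0],[0,0,0],[0,0,0],[0,0,0],[0,0,0],[0,0,0],[0,0,0],[0,0,0]]}'
python3 - <<'E'
from sim import *
im,i,s=snap("wrist","pics/w18.png"); print(s["joint_positions"].round(2))
delta([0,0,0],R.identity())
im,i,s=snap("scene","pics/sc18.png");crop(im,230,140,420,280,4,"pics/sc18c.png")
im,i,s=snap("side","pics/sd18.png");crop(im,150,180,330,320,4,"pics/sd18c.png")
E
```

```text
time: 45.3
position: [0.5044, 0.3505, 0.0514]
tool_rot: [3.038, -0.038, 0.776]
ft_force: [1.1, -0.6, 0.7]
grip_width: 0.167
time: 46.1
position: [0.5041, 0.3499, 0.116]
tool_rot: [3.037, -0.039, 0.775]
ft_force: [0.5, -0.8, -2.1]
grip_width: 0.166
[ 0.03  0.26 -0.98  2.    0.86  0.86 -1.47]
t 46.15 pos [0.5038 0.3498 0.1155] z axis [ 0.478 -0.013 -0.878] xhead -0.025 F [-0.4 -0.6 -2.1] g 1.45
dp cm (current tool axes) [-48.99  36.24 -13.5 ] rotvec [-3.037  0.038 -0.774]
```

View pics/sc18c.png

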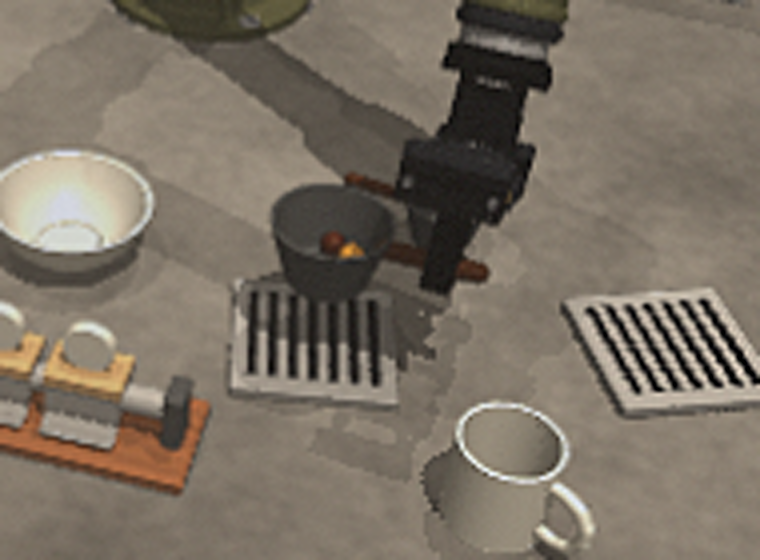

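View pics/sd18c.png

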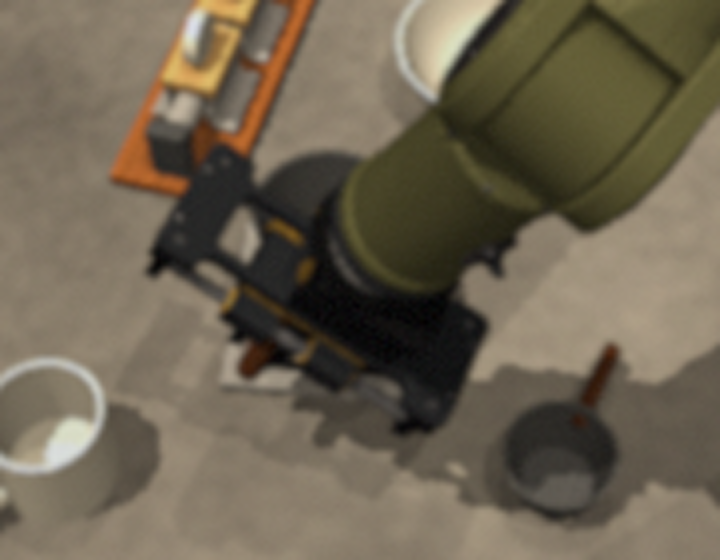

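```bash
cat > sim2.py <<'E'
from sim import *
def path(q,wps,n=10):
    p,T,_=fk(q)
    for name,p1,T1 in wps:
        r0=R.from_matrix(T);d=(r0.inv()*R.from_matrix(T1)).as_rotvec();p0=p;ee=0;mm=9
        for f in np.linspace(0,1,n+1)[1:]:
            q,e=ik(p0+f*(p1-p0),(r0*R.from_rotvec(d*f)).as_matrix(),q);ee=max(ee,e);mm=min(mm,(q-lo).min(),(hi-q).min())
        p,T=np.array(p1),T1
        print(name,p.round(3),"err",round(ee,4),"minmargin",round(mm,2),q.round(2))
    return q
E
python3 - <<'E'
from sim2 import *
import search
search.bowl[:]=[.476,.041]
s=ctrl.get_state();q=s["joint_positions"]
g,G=grasp(.5,-1)
p0=np.array([.504,.350,.21]);T0=Rz(-.025)@G;T1=Rz(-1.6)@G
c,Rp=pourpose(-1.6,0,0,.18,.02);pe=c+Rp@g;print("cup at",c,"tcp",pe)
print("A");path(q,[("lift",p0,T0),("rot",p0,T1),("move",pe,T1)],12)
print("B");path(q,[("lift",p0,T0),("move",np.r_[pe[:2],.21],T0),("rot",pe,T1)],12)
E
```

```text
cup at [0.47798557 0.10897101 0.125     ] tcp [0.56294932 0.10648905 0.165     ]
A
lift [0.504 0.35  0.21 ] err 0.0 minmargin 0.33 [ 0.14  0.11 -1.05  1.91  0.62  0.94 -1.22]
rot [0.504 0.35  0.21 ] err 0.0 minmargin 0.1 [-0.52  0.56 -0.46  1.31  0.51  1.75 -2.59]
move [0.563 0.106 0.165] err 0.0 minmargin 0.12 [-0.17  0.39 -0.41  1.63  0.56  1.48 -2.31]
B
lift [0.504 0.35  0.21 ] err 0.0 minmargin 0.33 [ 0.14  0.11 -1.05  1.91  0.62  0.94 -1.22]
move [0.563 0.106 0.21 ] err 0.0 minmargin 0.15 [ 0.44 -0.15 -0.71  2.08  0.08  0.7  -0.36]
rot [0.563 0.106 0.165] err 0.0 minmargin 0.17 [ 0.04  0.45 -0.68  1.62  0.66  1.53 -2.38]
```

```bash
python3 -m crank '{"dp":[[0.75,0,-1.37],[1.5,0,-2.75],[1.5,0,-2.75],[0.75,0,-1.37],[0.36,1.5,0.2],[0.71,3.02,0.39],[0.71,3.02,0.39],[0.71,3.02,0.39]],"delta_rot":[[0,0,0],[0,0,0],[0,0,0],[0,0,0],[0,0,0],[0,0,0],[0,0,0],[0,0,0]]}' && python3 -m crank '{"dp":[[0.71,3.02,0.39],[0.71,3.02,0.39],[0.71,3.02,0.39],[0.71,3.02,0.39],[0.36,1.5,0.2],[0,0,0],[0,0,0],[0,0,0]],"delta_rot":[[0,0,0],[0,0,0],[0,0,0],[0,0,0],[0,0,0],[0,0,0],[0,0,0],[0,0,0]]}'
python3 - <<'E'
from sim2 import *
import search
search.bowl[:]=[.476,.041]
s=ctrl.get_state();q=s["joint_positions"];print(q.round(2))
g,G=grasp(.5,-1);T1=Rz(-1.6)@G
delta([.563,.106,.21],R.from_matrix(T1))
path(q,[("rot",np.array([.563,.106,.21]),T1)],12)
im,i,s=snap("side","pics/sd19.png")
im,i,s=snap("wrist","pics/w19.png")
E
```

```text
time: 47.05
position: [0.5295, 0.2429, 0.2093]
tool_rot: [3.038, -0.037, 0.773]
ft_force: [0.5, -0.5, -2.8]
grip_width: 0.17
time: 47.85
position: [0.5626, 0.1093, 0.2097]
tool_rot: [3.039, -0.034, 0.775]
ft_force: [-0.3, 1.0, -2.2]
grip_width: 0.168
[ 0.42 -0.15 -0.7   2.08  0.09  0.7  -0.37]
t 47.85 pos [0.5626 0.1093 0.2097] z axis [ 0.479 -0.011 -0.878] xhead -0.0226 F [-0.3  1.  -2.2] g 1.46
dp cm (current tool axes) [ 0.05  0.32 -0.  ] rotvec [-7.560e-01  1.000e-03  1.385e+00]
rot [0.563 0.106 0.21 ] err 0.0 minmargin 0.17 [ 0.07  0.41 -0.71  1.58  0.65  1.6  -2.34]
```

View pics/sd19.png

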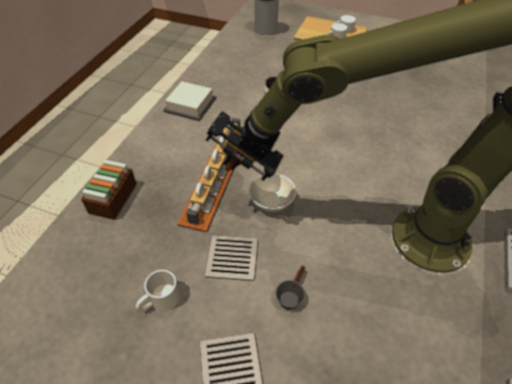

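View pics/w19.png

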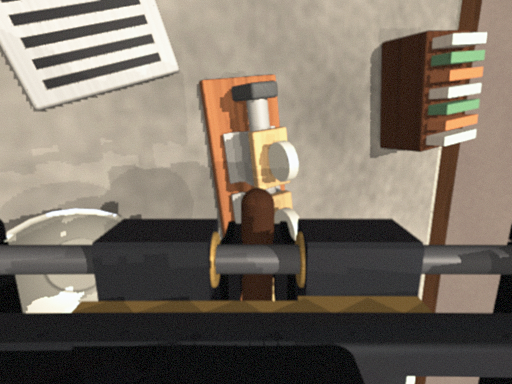

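```bash
python3 -m crank '{"dp":[[0,0,0],[0,0,0],[0,0,0],[0,0,0],[0,0,0],[0,0,0],[0,0,0],[0,0,0]],"delta_rot":[[-0.031,0,0.058],[-0.063,0,0.115],[-0.063,0,0.115],[-0.063,0,0.115],[-0.063,0,0.115],[-0.063,0,0.115],[-0.063,0,0.115],[-0.063,0,0.115]]}' && python3 -m crank '{"dp":[[0,0,0],[0,0,0],[0,0,0],[0,0,0],[0,0,0],[0,0,0],[0,0,0],[0,0,0]],"delta_rot":[[-0.063,0,0.115],[-0.063,0,0.115],[-0.063,0,0.115],[-0.063,0,0.115],[-0.031,0,0.058],[0,0,0],[0,0,0],[0,0,0]]}'
python3 - <<'E'
from sim2 import *
s=ctrl.get_state();q=s["joint_positions"];print(q.round(2))
g,G=grasp(.5,-1);T1=Rz(-1.6)@G
delta([.563,.106,.21],R.from_matrix(T1))
im,i,s=snap("side","pics/sd20.png");crop(im,170,110,350,260,4.4,"pics/sd20c.png")
im,i,s=snap("wrist","pics/w20.png")
im,i,s=snap("scene","pics/sc20.png");crop(im,130,130,330,270,4,"pics/sc20c.png")
E
```

```text
time: 48.75
position: [0.563, 0.1091, 0.2099]
tool_rot: [2.495, -1.347, 0.635]
ft_force: [-1.0, -1.2, -2.1]
grip_width: 0.168
time: 49.55
position: [0.5627, 0.1081, 0.2099]
tool_rot: [1.937, -1.944, 0.493]
ft_force: [-0.8, 0.2, -2.7]
grip_width: 0.168
[ 0.15  0.44 -0.83  1.58  0.7   1.62 -2.36]
t 49.55 pos [0.5627 0.1081 0.2099] z axis [-0.004 -0.48  -0.878] xhead -1.5739 F [-0.8  0.2 -2.7] g 1.46
dp cm (current tool axes) [ 0.19 -0.03  0.09] rotvec [-0.01  -0.     0.023]
```

View pics/sd20c.png

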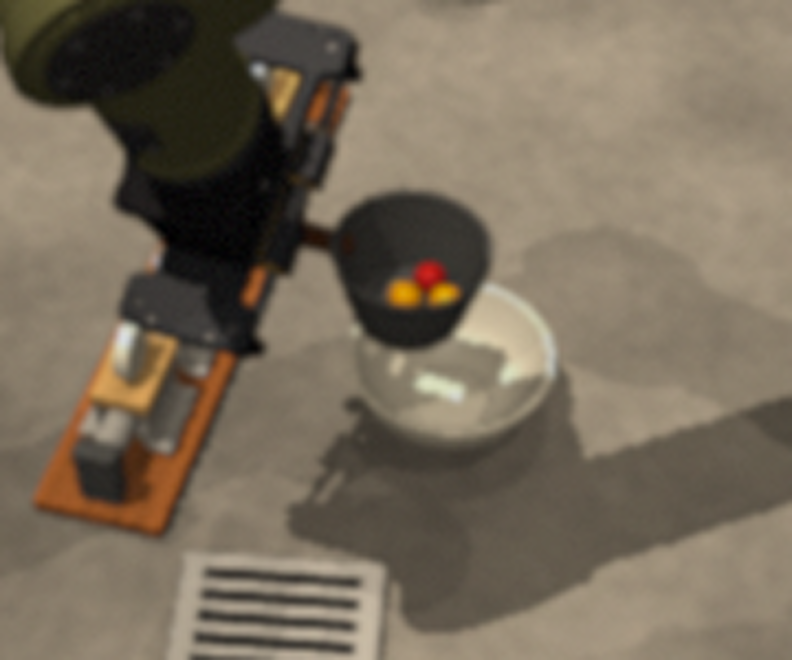

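View pics/w20.png

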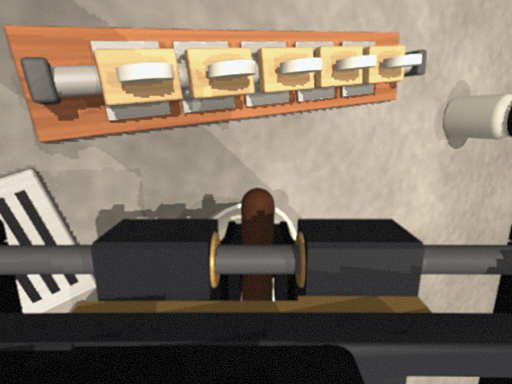

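View pics/sc20c.png

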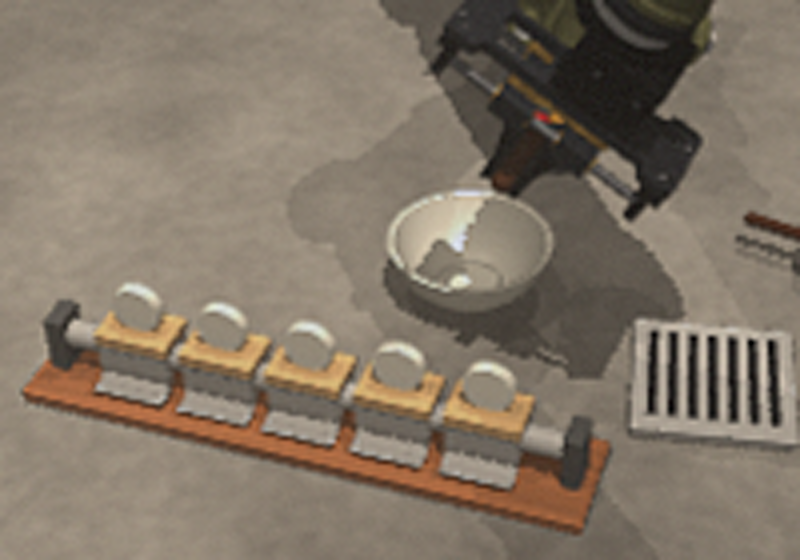

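Run:
```python
from h import *
_,w,_=load("pics/w20.png");print("xmax",plane(w,(256,204),.055))
A=info("scene");B=info("side")
a=lambda x,y:(130+x/4-.4,130+y/4-.4)
b=lambda x,y:(170+x/4.4-.4,110+y/4.4-.4)
PA=[plane(A,a(*q),.055)[:2] for q in [(387,243),(553,243),(475,190),(410,207),(530,207)]]
PB=[plane(B,b(*q),.055)[:2] for q in [(556,360),(357,355),(535,310),(510,290)]]
c=lambda x,y:(150+x/3-.33,110+y/3-.33)
PC=[plane(B,c(*q),.055)[:2] for q in [(296,242),(440,247),(368,190),(330,198),(405,198)]]
f=lambda P:least_squares(lambda v:[np.linalg.norm(p-v)-.07 for p in P],[.475,.04])
for P in (PA,PB,PC,PA+PB+PC):
    r=f(P);print(r.x.round(4),(r.fun*1000).round(1))
```

```text
xmax [0.53687161 0.02397074 0.055     ]
[0.4711 0.0377] [ 0.2 -0.6  1.  -1.3 -0.3]
[0.4683 0.0353] [-3.  -3.8 -1.5  0.8]
[0.4702 0.0368] [ 1.   0.4 -0.1 -0.5  0.6]
[0.4696 0.0364] [-0.2  0.1 -0.9 -2.9 -1.2 -1.5 -5.4  0.1  2.1  1.7 -0.3 -0.2 -0.2  0.1]
```

```bash
python3 -m crank '{"dp":[[-0.48,0.18,0.88],[-0.96,0.36,1.75],[-0.48,0.18,0.88],[0,0,0],[0,0,0],[0,0,0],[0.1,0,0],[0.1,0,0]],"delta_rot":[[0,0,0],[0,0,0],[0,0,0],[0,-0.05,0],[0,-0.1,0],[0,-0.1,0],[0,-0.1,0],[0,-0.1,0]]}' && python3 -m crank '{"dp":[[0.1,0,0],[0.1,0,0],[0.1,0,0],[0.1,0,0],[0.1,0,0],[0.1,0,0],[0,0,0],[0,0,0]],"delta_rot":[[0,-0.1,0],[0,-0.1,0],[0,-0.1,0],[0,-0.1,0],[0,-0.05,0],[0,0,0],[0,0,0],[0,0,0]]}'
cat > lip.py <<'E'
from sim2 import *
def lip(th,s):
    g,G=grasp(.5,-1); T=R.from_rotvec(s["tool_rot"]).as_matrix(); C=T@G.T
    o=s["position"]-C@g; u=np.array([1,0,0])
    print("tilt",round(np.arccos(C[2,2]),3),"cup origin",o.round(3),"lip",(o+C@[.048,0,.055]).round(3), "rel bowl",(o+C@[.048,0,.055]-[.4705,.0372,0]).round(3))
E
python3 - <<'E'
from lip import *
s=ctrl.get_state();q=s["joint_positions"];print(q.round(2)); lip(0,s)
delta([.5555,.10,.17],R.identity())
im,i,s=snap("side","pics/sd21.png");crop(im,170,110,350,260,4.4,"pics/sd21c.png")
E
```

```text
time: 50.5
position: [0.5549, 0.1057, 0.1693]
tool_rot: [2.19, -2.202, 0.049]
ft_force: [-0.6, -0.8, -2.1]
grip_width: 0.168
time: 51.3
position: [0.555, 0.1012, 0.169]
tool_rot: [-1.999, 2.008, 0.406]
ft_force: [0.7, 0.1, -1.8]
grip_width: 0.168
[ 0.89  0.37 -1.04  1.78 -0.09  1.12 -1.64]
tilt 0.899 cup origin [0.47  0.133 0.144] lip [0.47  0.06  0.141] rel bowl [-0.001  0.023  0.141]
t 51.3 pos [0.555  0.1012 0.169 ] z axis [-0.001  0.388 -0.922] xhead -1.5758 F [ 0.7  0.1 -1.8] g 1.46
dp cm (current tool axes) [ 0.07 -0.05 -0.14] rotvec [ 1.999 -2.008 -0.406]
```

View pics/sd21c.png

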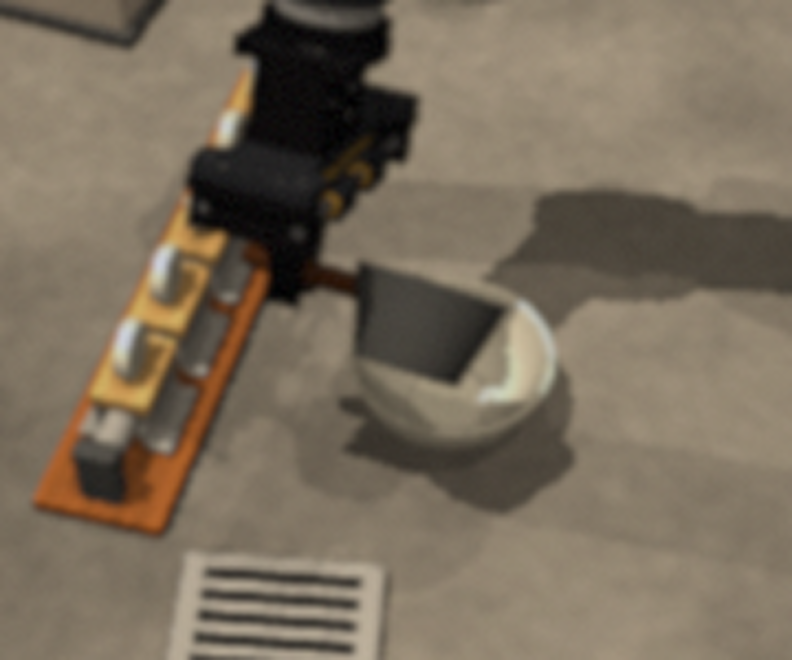

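```bash
python3 -m crank '{"dp":[[0.15,0,-0.1],[0.15,0,-0.1],[0.15,0,-0.1],[0.15,0,-0.1],[0.15,0,-0.1],[0.15,0,-0.1],[0.15,0,-0.1],[0.15,0,-0.1]],"delta_rot":[[0,-0.05,0],[0,-0.05,0],[0,-0.05,0],[0,-0.05,0],[0,-0.05,0],[0,-0.05,0],[0,-0.05,0],[0,-0.05,0]]}' && python3 -m crank '{"dp":[[0.12,0,-0.19],[0.12,0,-0.19],[0.12,0,-0.19],[0.12,0,-0.19],[0,0,0],[0,0,0],[0,0,0],[0,0,0]],"delta_rot":[[0,-0.05,0],[0,-0.05,0],[0,-0.05,0],[0,-0.05,0],[0,0,0],[0,0,0],[0,0,0],[0,0,0]]}'
python3 - <<'E'
from lip import *
s=ctrl.get_state();q=s["joint_positions"];print(q.round(2)); lip(0,s)
im,i,s=snap("side","pics/sd22.png");crop(im,170,110,350,260,4.4,"pics/sd22c.png")
im,i,s=snap("scene","pics/sc22.png");crop(im,190,130,310,230,6,"pics/sc22c.png")
E
```

```text
time: 52.15
position: [0.5556, 0.0863, 0.1694]
tool_rot: [-1.746, 1.755, 0.739]
ft_force: [-0.4, -0.1, -1.3]
grip_width: 0.169
time: 52.95
position: [0.5554, 0.0776, 0.171]
tool_rot: [-1.613, 1.621, 0.88]
ft_force: [-0.5, -0.1, -1.8]
grip_width: 0.166
[ 1.17  0.73 -1.1   1.79 -0.38  1.17 -1.25]
tilt 1.498 cup origin [0.471 0.118 0.168] lip [0.47  0.06  0.124] rel bowl [-0.     0.022  0.124]
```

View pics/sd22c.png

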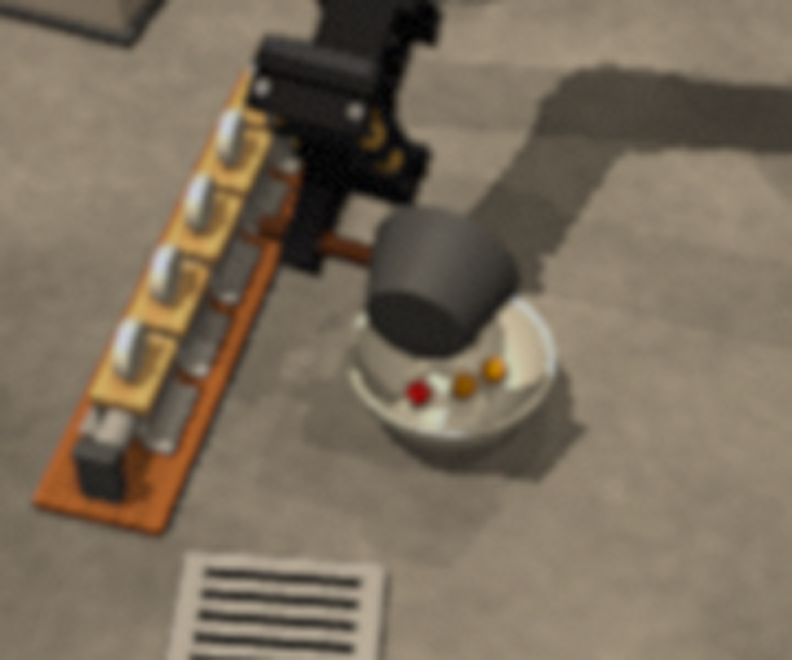

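View pics/sc22c.png

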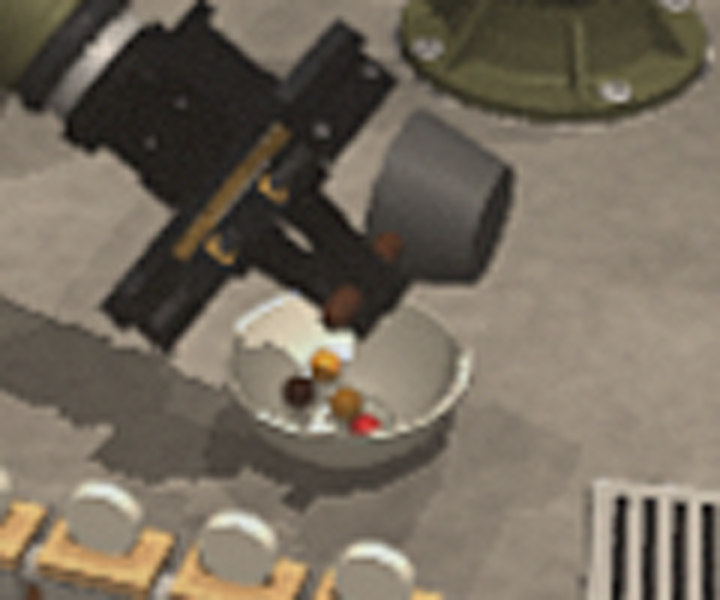

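```bash
python3 -m crank '{"dp":[[0.1,0,-0.22],[0.1,0,-0.22],[0.1,0,-0.22],[0.1,0,-0.22],[0.08,0,-0.22],[0.08,0,-0.22],[0,0,0],[0,0,0]],"delta_rot":[[0,-0.05,0],[0,-0.05,0],[0,-0.05,0],[0,-0.05,0],[0,-0.05,0],[0,-0.05,0],[0,0,0],[0,0,0]]}'
python3 - <<'E'
from lip import *
s=ctrl.get_state();q=s["joint_positions"];print(q.round(2)); lip(0,s)
im,i,s=snap("scene","pics/sc23.png");crop(im,190,130,310,230,6,"pics/sc23c.png")
E
```

```text
time: 53.85
position: [0.5555, 0.0624, 0.1712]
tool_rot: [-1.4, 1.412, 1.066]
ft_force: [0.5, 0.0, -1.2]
grip_width: 0.165
[ 1.22  0.96 -1.09  1.75 -0.46  1.25 -1.13]
tilt 1.799 cup origin [0.471 0.102 0.18 ] lip [0.47  0.059 0.121] rel bowl [-0.     0.022  0.121]
```

View pics/sc23c.png

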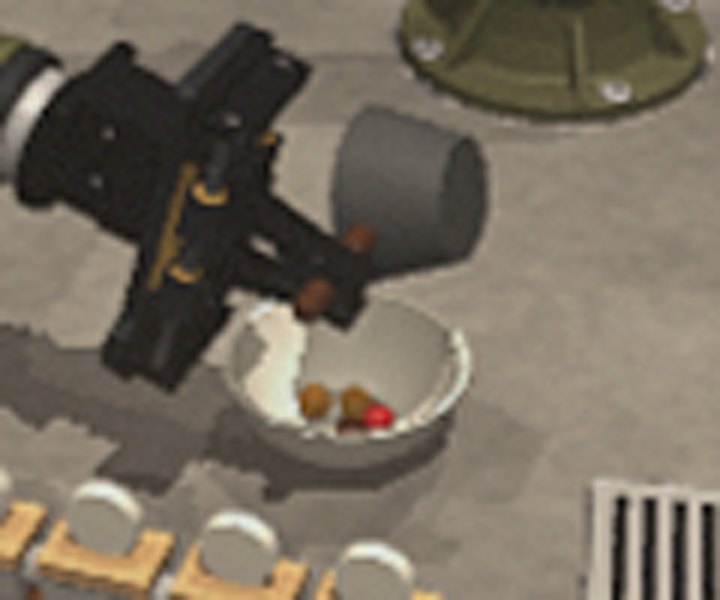

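Run:
```python
from lip import *
s=ctrl.get_state();q=s["joint_positions"]
g,G=grasp(.5,-1);T1=Rz(-1.576)@G;T0=Rz(-.025)@G
p1=np.array([.5555,.0624,.21])
qq=path(q,[("up",p1,R.from_rotvec(s["tool_rot"]).as_matrix()),("untilt",p1,T1),("yaw",p1,T0),("mv",np.array([.5043,.3505,.21]),T0),("dn",np.array([.5043,.3505,.054]),T0)],14)
```

```text
up [0.556 0.062 0.21 ] err 0.0 minmargin 0.27 [ 1.23  0.89 -1.11  1.75 -0.51  1.29 -1.15]
untilt [0.556 0.062 0.21 ] err 0.0 minmargin 0.12 [ 0.3   0.41 -0.92  1.65  0.72  1.59 -2.32]
yaw [0.556 0.062 0.21 ] err 0.0 minmargin 0.11 [ 0.47 -0.19 -0.64  2.11 -0.02  0.69 -0.19]
mv [0.504 0.35  0.21 ] err 0.0 minmargin 0.1 [ 0.24  0.14 -1.16  1.91  0.65  0.96 -1.25]
dn [0.504 0.35  0.054] err 0.0 minmargin 0.23 [-0.    0.4  -0.97  2.05  1.07  0.84 -1.65]
```

```bash
python3 -m crank '{"dp":[[-1.93,0,-0.53],[-1.93,0,-0.53],[0,0,0],[0,0,0],[0,0,0],[0,0,0],[0,0,0],[0,0,0]],"delta_rot":[[0,0,0],[0,0,0],[0,0.13,0],[0,0.13,0],[0,0.13,0],[0,0.13,0],[0,0.13,0],[0,0.13,0]]}' && python3 -m crank '{"dp":[[0,0,0],[0,0,0],[0,0,0],[0,0,0],[0,0,0],[0,0,0],[0,0,0],[0,0,0]],"delta_rot":[[0,0.13,0],[0,0.13,0],[0,0.13,0],[0,0.13,0],[0,0.13,0],[0,0.13,0],[0,0.13,0],[0,0.11,0]]}' && python3 -m crank '{"dp":[[0,0,0],[0,0,0],[0,0,0],[0,0,0],[0,0,0],[0,0,0],[0,0,0],[0,0,0]],"delta_rot":[[0.031,0,-0.058],[0.063,0,-0.115],[0.063,0,-0.115],[0.063,0,-0.115],[0.063,0,-0.115],[0.063,0,-0.115],[0.063,0,-0.115],[0.063,0,-0.115]]}' && python3 -m crank '{"dp":[[0,0,0],[0,0,0],[0,0,0],[0,0,0],[0,0,0],[0,0,0],[0,0,0],[0,0,0]],"delta_rot":[[0.063,0,-0.115],[0.063,0,-0.115],[0.063,0,-0.115],[0.063,0,-0.115],[0.024,0,-0.042],[0,0,0],[0,0,0],[0,0,0]]}'
python3 - <<'E'
from lip import *
s=ctrl.get_state();q=s["joint_positions"];print(q.round(2)); lip(0,s)
g,G=grasp(.5,-1);T0=Rz(-.025)@G
delta([.5043,.3505,.21],R.from_matrix(T0))
im,i,s=snap("scene","pics/sc24.png");crop(im,130,120,380,280,3.2,"pics/sc24c.png")
im,i,s=snap("side","pics/sd24.png");crop(im,150,80,350,300,3,"pics/sd24c.png")
E
```

```text
time: 54.7
position: [0.5554, 0.0639, 0.2138]
tool_rot: [-1.927, 1.938, 0.505]
ft_force: [-0.2, 0.1, -2.9]
grip_width: 0.169
time: 55.5
position: [0.5545, 0.0659, 0.2139]
tool_rot: [1.935, -1.945, 0.499]
ft_force: [-0.1, -0.3, -2.7]
grip_width: 0.168
time: 56.3
position: [0.554, 0.0653, 0.2117]
tool_rot: [2.788, -0.842, 0.71]
ft_force: [-0.6, -0.0, -2.4]
grip_width: 0.167
time: 57.1
position: [0.5547, 0.0641, 0.2109]
tool_rot: [3.033, -0.085, 0.767]
ft_force: [-0.5, 0.9, -1.5]
grip_width: 0.165
[ 0.55 -0.2  -0.71  2.11 -0.02  0.7  -0.23]
tilt 0.005 cup origin [ 0.55  -0.021  0.171] lip [ 0.598 -0.023  0.226] rel bowl [ 0.127 -0.061  0.226]
t 57.1 pos [0.5547 0.0641 0.2109] z axis [ 0.475 -0.025 -0.88 ] xhead -0.0565 F [-0.5  0.9 -1.5] g 1.44
dp cm (current tool axes) [ -5.89 -28.31  -3.04] rotvec [ 0.013  0.005 -0.028]
```

View pics/sc24c.png

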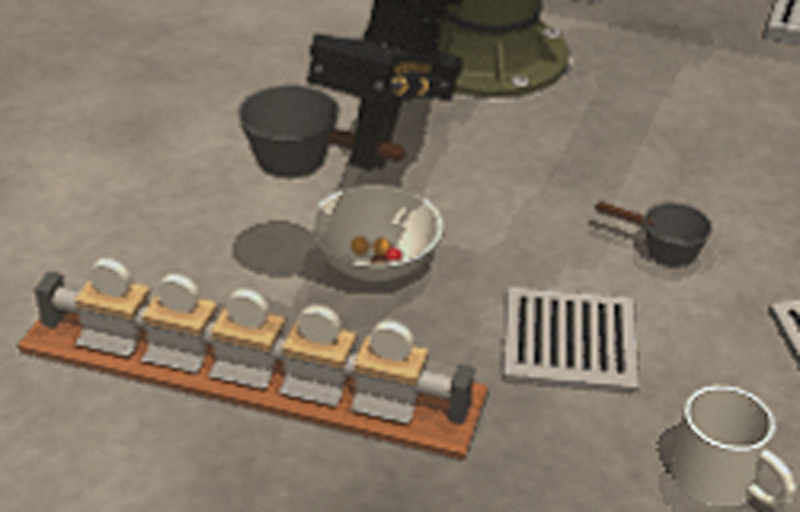

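View pics/sd24c.png

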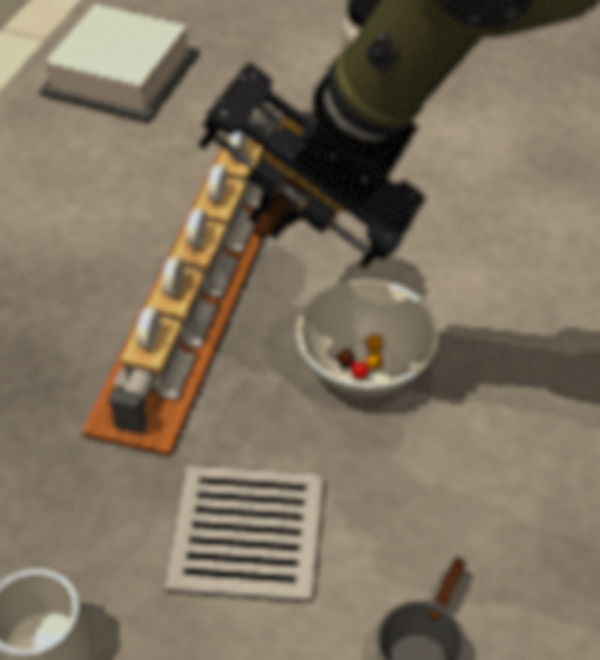

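```bash
python3 -m crank '{"dp":[[0,0,0],[-0.28,-1.58,-0.15],[-0.56,-3.17,-0.31],[-0.56,-3.17,-0.31],[-0.56,-3.17,-0.31],[-0.56,-3.17,-0.31],[-0.56,-3.17,-0.31],[-0.56,-3.17,-0.31]],"delta_rot":[[0.013,0.005,-0.028],[0,0,0],[0,0,0],[0,0,0],[0,0,0],[0,0,0],[0,0,0],[0,0,0]]}' && python3 -m crank '{"dp":[[-0.56,-3.17,-0.31],[-0.56,-3.17,-0.31],[-0.28,-1.58,-0.15],[0,0,0],[0,0,0],[0,0,0],[0,0,0],[0,0,0]],"delta_rot":[[0,0,0],[0,0,0],[0,0,0],[0,0,0],[0,0,0],[0,0,0],[0,0,0],[0,0,0]]}'
python3 - <<'E'
from lip import *
s=ctrl.get_state();q=s["joint_positions"];print(q.round(2)); lip(0,s)
g,G=grasp(.5,-1);T0=Rz(-.025)@G
delta([.5043,.3505,.056],R.from_matrix(T0))
im,i,s=snap("scene","pics/sc25.png");crop(im,230,100,420,260,4,"pics/sc25c.png")
E
```

```text
time: 58.0
position: [0.5182, 0.2713, 0.2111]
tool_rot: [3.037, -0.04, 0.778]
ft_force: [0.6, -0.3, -2.0]
grip_width: 0.164
time: 58.8
position: [0.5054, 0.3479, 0.2109]
tool_rot: [3.035, -0.042, 0.777]
ft_force: [-0.1, 0.4, -1.3]
grip_width: 0.167
[ 0.37  0.19 -1.31  1.91  0.72  0.99 -1.29]
tilt 0.002 cup origin [0.503 0.263 0.171] lip [0.551 0.262 0.226] rel bowl [0.081 0.224 0.226]
t 58.8 pos [0.5054 0.3479 0.2109] z axis [ 0.48  -0.014 -0.877] xhead -0.0272 F [-0.1  0.4 -1.3] g 1.46
dp cm (current tool axes) [-7.55 -0.27 13.53] rotvec [ 0.002 -0.001 -0.002]
```

View pics/sc25c.png

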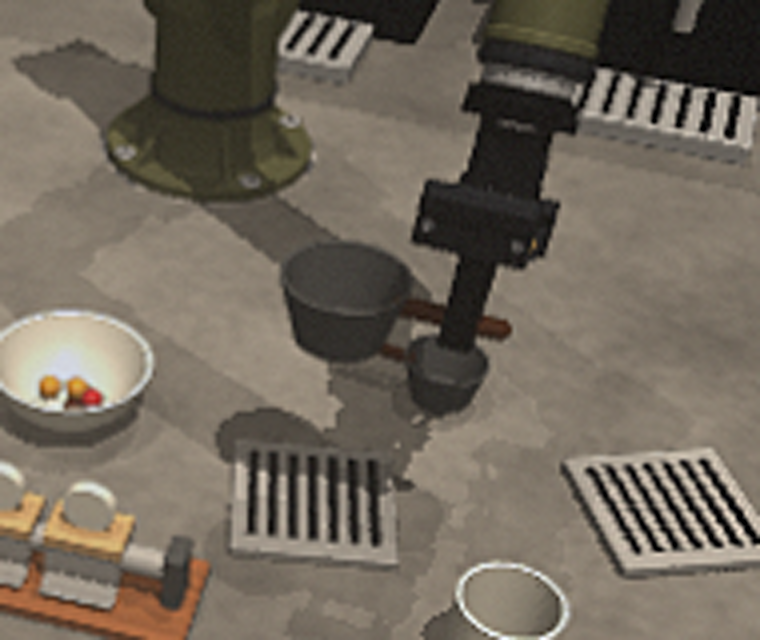

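```bash
python3 -m crank '{"dp":[[-0.75,-0.13,1.35],[-1.51,-0.14,2.7],[-1.51,0,2.7],[-1.51,0,2.7],[-1.1,0,1.95],[-0.75,0,1.35],[-0.36,0,0.65],[0,0,0]],"delta_rot":[[0,0,0],[0,0,0],[0,0,0],[0,0,0],[0,0,0],[0,0,0],[0,0,0],[0,0,0]]}' && python3 -m crank '{"dp":[[-0.1,0,0.17],[-0.1,0,0.17],[0,0,0],[0,0,0],[0,0,0],[0,0,0],[0,0,0],[0,0,0]],"delta_rot":[[0,0,0],[0,0,0],[0,0,0],[0,0,0],[0,0,0],[0,0,0],[0,0,0],[0,0,0]]}'
python3 - <<'E'
from lip import *
s=ctrl.get_state();q=s["joint_positions"];print(q.round(2)); lip(0,s)
g,G=grasp(.5,-1);T0=Rz(-.025)@G
delta([.5043,.3505,.0515],R.from_matrix(T0))
im,i,s=snap("scene","pics/sc26.png");crop(im,270,160,400,260,6,"pics/sc26c.png")
E
```

```text
time: 59.65
position: [0.5031, 0.3514, 0.0564]
tool_rot: [3.037, -0.039, 0.773]
ft_force: [0.0, 0.5, -2.1]
grip_width: 0.169
time: 60.45
position: [0.5033, 0.352, 0.0533]
tool_rot: [3.037, -0.039, 0.776]
ft_force: [0.1, -0.2, -1.3]
grip_width: 0.167
[ 0.06  0.44 -1.05  2.04  1.12  0.88 -1.68]
tilt 0.0 cup origin [0.501 0.267 0.013] lip [0.549 0.266 0.068] rel bowl [0.079 0.229 0.068]
t 60.45 pos [0.5033 0.352  0.0533] z axis [ 0.479 -0.012 -0.878] xhead -0.0255 F [ 0.1 -0.2 -1.3] g 1.45
dp cm (current tool axes) [0.01 0.15 0.21] rotvec [ 0. -0. -0.]
```

View pics/sc26c.png

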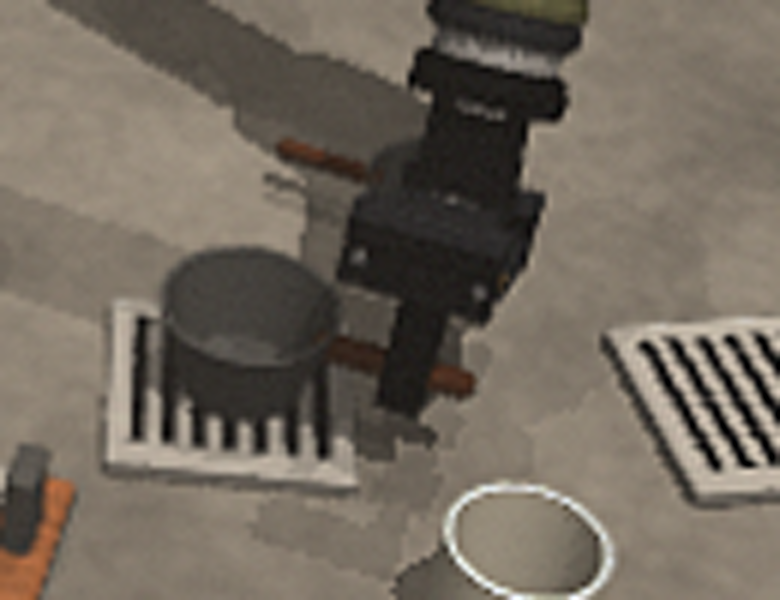

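Force still shows the cup's weight; lower in small steps until contact.

```bash
python3 -m crank '{"dp":[[-0.05,0,0.09],[0,0,0],[-0.05,0,0.09],[0,0,0],[0,0,0],[0,0,0],[0,0,0],[0,0,0]],"delta_rot":[[0,0,0],[0,0,0],[0,0,0],[0,0,0],[0,0,0],[0,0,0],[0,0,0],[0,0,0]]}' && python3 -m crank '{"dp":[[-0.03,0,0.06],[0,0,0],[0,0,0],[0,0,0],[0,0,0],[0,0,0],[0,0,0],[0,0,0]],"delta_rot":[[0,0,0],[0,0,0],[0,0,0],[0,0,0],[0,0,0],[0,0,0],[0,0,0],[0,0,0]]}'
```

```text
time: 61.3
position: [0.5034, 0.3523, 0.0514]
tool_rot: [3.038, -0.039, 0.776]
ft_force: [1.3, 0.9, 1.4]
grip_width: 0.166
time: 62.1
position: [0.5034, 0.3524, 0.0508]
tool_rot: [3.038, -0.038, 0.777]
ft_force: [1.4, 3.2, 5.1]
grip_width: 0.168
```

```bash
python3 -m crank '{"dp":[[0,0,0],[0,0,0],[0,0,0],[0,0,0],[0,0,0],[0,0,0],[0,0,0],[0,0,0]],"delta_rot":[[0,0,0],[0,0,0],[0,0,0],[0,0,0],[0,0,0],[0,0,0],[0,0,0],[0,0,0]]}' 3.2 && python3 -m crank '{"dp":[[0,0,-0.5],[0,0,-1],[0,0,-2],[0,0,-3],[0,0,-3],[0,0,-3],[0,0,-3],[0,0,0]],"delta_rot":[[0,0,0],[0,0,0],[0,0,0],[0,0,0],[0,0,0],[0,0,0],[0,0,0],[0,0,0]]}'
python3 - <<'E'
from h import *
im,i,s=snap("scene","pics/sc27.png");crop(im,270,160,400,260,6,"pics/sc27c.png")
im,i,s=snap("side","pics/sd27.png");crop(im,150,80,350,300,3,"pics/sd27c.png")
delta([.48,.2,.35],down(0))
E
```

```text
time: 62.9
position: [0.5032, 0.3519, 0.0504]
tool_rot: [3.037, -0.039, 0.775]
ft_force: [-0.4, -0.1, -0.2]
grip_width: 0.367
time: 63.7
position: [0.4283, 0.3575, 0.1923]
tool_rot: [3.032, -0.033, 0.797]
ft_force: [0.7, 1.3, 0.3]
grip_width: 0.371
t 63.8 pos [0.4296 0.3535 0.1879] z axis [ 0.484 -0.015 -0.875] xhead -0.0245 F [ 0.2 -0.2 -0.4] g 3.21
dp cm (current tool axes) [ 12.59  15.26 -11.51] rotvec [ 0.009 -0.506 -0.025]
```

View pics/sc27c.png

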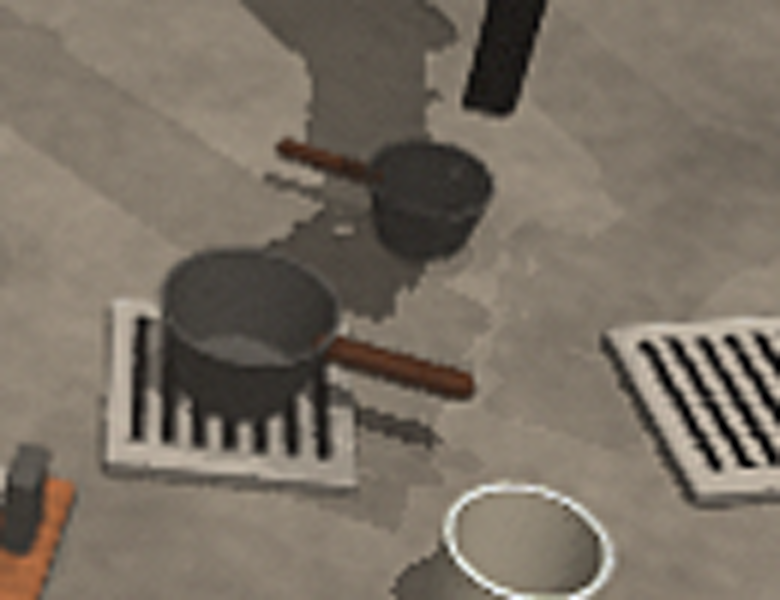

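View pics/sd27c.png

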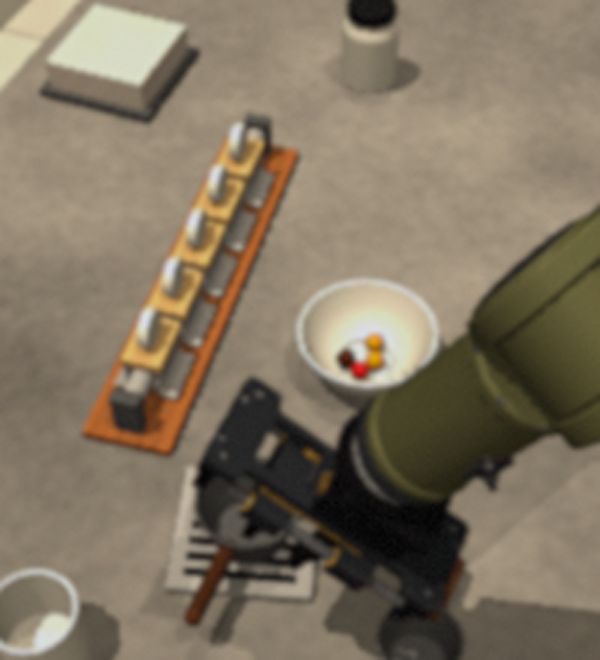

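```bash
python3 -m crank '{"dp":[[1.9,0,-3.5],[1.9,0,-3.5],[1.9,0,-3.5],[0,0,0],[0,0,0],[0,0,0],[0,0,0],[0,0,0]],"delta_rot":[[0,0,0],[0,0,0],[0,0,0],[0,0,0],[0,0,0],[0,0,0],[0,0,0],[0,0,0]]}' && python3 -m crank '{"dp":[[0,0,0],[0,0,0],[0,0,0],[0,0,0],[0,0,0],[0,0,0],[0,0,0],[0,0,0]],"delta_rot":[[0,0,0],[0,0,0],[0,0,0],[0,0,0],[0,0,0],[0,0,0],[0,0,0],[0,0,0]]}'
python3 - <<'E'
from h import *
im,i,s=snap("scene","pics/sc28.png");crop(im,80,130,340,290,3,"pics/sc28c.png")
b,i2,s2=snap("side","pics/sd28.png");crop(b,170,100,320,300,4,"pics/sd28c.png")
delta([.48,.2,.35],down(0))
E
```

```text
time: 64.6
position: [0.4283, 0.3534, 0.3043]
tool_rot: [3.037, -0.039, 0.771]
ft_force: [0.4, 0.2, -0.2]
grip_width: 0.367
time: 65.4
position: [0.4286, 0.3539, 0.306]
tool_rot: [3.037, -0.039, 0.776]
ft_force: [0.2, -0.0, 0.4]
grip_width: 0.37
t 65.5 pos [0.4286 0.3539 0.306 ] z axis [ 0.479 -0.013 -0.878] xhead -0.0256 F [ 1.2  0.5 -0.3] g 3.23
dp cm (current tool axes) [ 6.96 15.26 -1.21] rotvec [ 0.007 -0.5   -0.025]
```

View pics/sc28c.png

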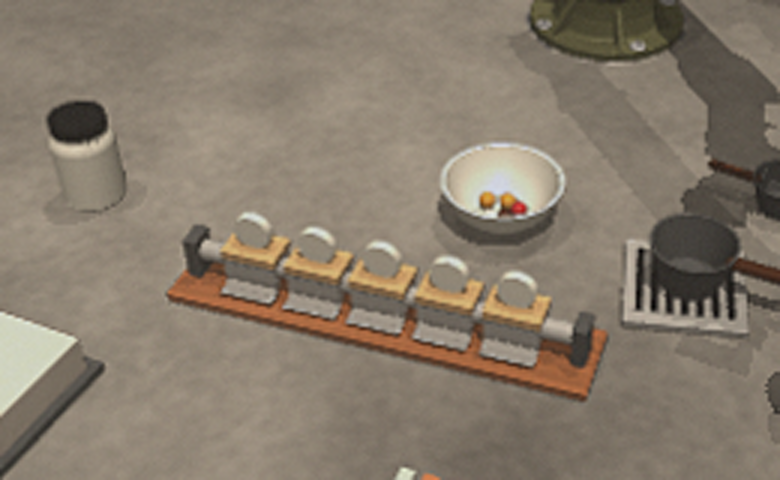

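View pics/sd28c.png

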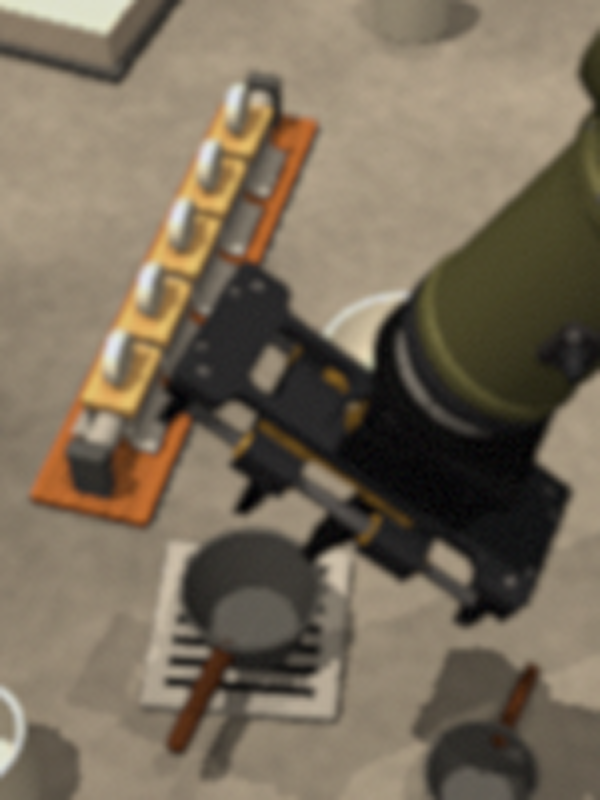

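Run:
```python
from h import *
A=info("scene");B=info("side")
for p,q in zip([(253,230),(316,245),(381,260),(449,274),(516,290)],[(238,107),(210,162),(182,225),(151,290),(118,358)]):
    print(tri([(A,(80+p[0]/3-.33,130+p[1]/3-.33)),(B,(170+q[0]/4-.4,100+q[1]/4-.4))]).round(4))
ctrl.close_job()
```

```text
[ 0.6871 -0.1468  0.0855]
[ 0.6815 -0.0773  0.0855]
[ 0.6737 -0.0077  0.0833]
[0.6662 0.0632 0.0843]
[0.66   0.1316 0.0837]
the job is handed in; nothing more can be done
```

I handed the job in at about 65 s. It reports no verdict, so this rests on my own checks.

- **Signs:** All five are snapped on, spaced along the rail with discs upright. Each push ended at a hard stop, with the tool holding its height against 17–29 N. Disc centres came out at 83–86 mm height against 83 mm expected. That is 0–2.5 mm high, within the roughly 2 mm calibration error.
- **Sweets:** All four are in the bowl. I tipped the cup to 1.8 rad over it, and the cup is empty in the last pictures. No second sweet was hidden in the cup at the start, as far as I could see.
- **Cup and tray:** The cup is back upright on its own drip tray, close to where it started. The gripper is open and about 0.3 m up, touching nothing.
- **Bowl, mug and jar:** They look unmoved in the pictures. The bowl was partly hidden by the arm in the last side view, but the scene view shows it upright with sweets inside.
- **Disagreement:** Bowl-centre readings from the two cameras first differed by about 12 mm. A fit to rim points brought them within 3 mm before I poured. No check failed.

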